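# Swing a picking tray round the corner post, dock it and load it with coils

### The arm

A 7-joint arm with a two-finger parallel gripper is mounted at the origin on the work surface. World frame = base frame: x ahead of the robot, y to its left, z up, the work surface at z = 0. Lengths are in mm, angles in rad, forces in N, time in s.
With the tool pointing down it reaches from about 400 to 875 mm from the base axis. Payload 4.4 kg.
Tool frame: the origin (TCP) lies midway between the tips of the shut fingers; the grasp point (between the pads) lies 19 mm behind it; x points along the fingers, y is the direction in which the jaws open and shut, and the axes are right-handed (so a half turn about x gives the same grasp; the last joint's range is limited). The gripper opens to 85 mm and grips with 20 to 120 N. Pads are 22 mm wide; open, the fingers measure 114 mm over their backs; the gripper's body (76 mm by 85 mm) begins 54 mm behind the grasp point. The pads swing forward as they close: fully open they stand 13 mm farther back than shut.
Start: joints at [1.074, 0.628, 0.038, 1.517, -0.027, 0.996, -0.02], TCP at [271.468, -590.613, 195.413] pointing down, gripper open.
Joint ranges: [-3.06, 3.06], [-0.37, 2.12], [-1.25, 1.32], [0.18, 2.47], [-1.1, 4.24], [0.23, 1.98], [-2.94, 2.94]. Speed limits (rad/s): [2.57, 2.57, 3.14, 3.14, 3.14, 3.14, 3.14].

### API

Orientations are given as [roll, pitch, yaw] about the fixed x, y, z axes, in that order (R = Rz(yaw) Ry(pitch) Rx(roll)).
In Python, from cell import ctrl gives the robot as it stands.
- The arm moves only by the tool arm_command, never from a script. Its argument "series" is a list of rows, each a list of 7 numbers: the opening, from 0 (shut) to 1 (fully open), then the shift along the world's x, y, z in cm, then the turn, a rotation vector about the world's x, y, z in degrees. In form: [[claw, x, y, z, rx, ry, rz], ...]. A call has 1 to 20 rows; each row shifts and turns the commanded pose from where the row before left it; what a row does not reach is not made up. A row lasts 1/12 s, in which the tool goes at most 41.7 mm and 7.16 degrees, less where a joint would pass 70% of its speed; a pose out of reach is approached as far as the arm can. A call with a gripper value outside its range is refused whole. The fingers move at their own pace and stop on an object; the grip force is fixed at half the most. Time passes only in rows, so rows that do not move let the fingers close. It gives the time, the measured TCP pose, the force and the opening at its end, in the units of the state.
- ctrl.read_state(): the state, without advancing time (a new reading comes with each control period).
- ctrl.get_image(name): name is "side" or "top" or "wrist"; returns the picture (384x512x3 uint8, blue, green, red); there is no depth.
- ctrl.calibration(name): a dict with "fovy" (degrees; the focal length in pixels is half the picture's height over the tangent of half this angle, whatever the lens; pixels are square), "cx", "cy" (the principal point, pixels), "k1" (the pictures are not rectified: a ray, as slopes to the right and down, at radius r is drawn at 1 + k1 r^2 times it, then the intrinsics apply), "cam_to_world" (4x4, takes a point from camera to world coordinates); the wrist camera has in their place "T_tool_cam" (4x4, takes a point from camera to tool coordinates, whose origin is the TCP and whose axes are the tool frame's). Camera axes: x right, y up, looking along -z (the intrinsics and any distortion apply to the point x, -y, -z); pixel columns grow to the right and rows downward; lengths in mm; the calibration is good to about 2 mm. A picture is of the moment at which its call begins: read the wrist's pose just before it. calibration takes no time and is no camera call.
- ctrl.finish_job(): hands the job in, once; it reports no verdict.
Trained networks look in the newest picture that a camera, given by its name, has taken for a name from the list of things; names that differ only in an ending like _2 or _b are one class to them, and where a whole thing is asked for, a point or a joint stands for the part that bears it (a point fixed in the world has none). Each returns a list of dicts, best first, with "conf" (0 to 1); they miss things now and then, are a little off and sometimes report something else, mostly with a low value. They report only what shows in the picture. A call takes as long as a camera call. They do not tell look-alikes from the thing itself.
- ctrl.spot_in(label, camera): "centre" ([x, y, z] in mm, in world coordinates, good to about 4 mm: the middle of the surface that is visible of it).
The state is a dict: "clock": time; "qpos": joint angles; "qd": joint speeds; "tau": joint torques, N m; "eef_pos": TCP position; "tool_rot": TCP orientation; "force": force on the tool from outside, world axes, zero at the start; "torque": the same for the moment, N m; "width": finger opening in mm.
Only numpy, scipy, OpenCV 4.12 (cv2) and the standard library are available. Lean on these libraries where they do the work, as an engineer would, in place of code of your own. Each camera call takes 0.05 s, during which the arm holds its last target.

### The job

Make up the order tray: without lifting it off the bench, push the square tray against the fixed post so that it swings a quarter turn anticlockwise around it and its handle faces back out of the bay, then push it into the bay fully home against the end stop. When it is home, slide every coil up off its spindle and set it down on the tray's floor, standing or lying but not on top of another, and leave the tray fully home; do not disturb the tape core, the carton or the scanner.

Things in the scene. Friction and masses are not known exactly. Their poses are not given: they have to be found in the camera images.
- tray: shallow square grey plastic tray lying on the bench, 140 mm square outside, 16 mm high, walls 5 mm, floor 5 mm, inside 130 mm square; about 0.45 kg. Origin at the centre of its underside, z up. A flat pull handle (44 mm wide, standing 22 mm out, 10 mm thick, its middle 8 mm above the bench) is on its -x side only; the other three sides are plain. It slides on the bench when pushed. It starts with the handle side towards the robot, short of the post.
- tray_c (a point): centre of the tray, 8 mm above its underside; axes as the tray's
- tray_handle (a point): middle of the tray's pull handle bar, 88 mm from the tray's centre along its -x
- post: fixed upright round steel post, 24 mm in diameter, 60 mm high, standing near the bay's mouth on the robot's side of the line into the bay; origin at its foot. The tray starts on its -y side, its far part sticking out past the post, so that a push towards +y brings the tray's leading (its +y) side against the post near its robot-side corner, and on pushing further the tray swings anticlockwise (seen from above) around the post into line with the bay.
- bay: fixed loading bay of aluminium strips 18 mm high on the bench: two side rails 152 mm apart inside, with a mouth flared outwards at its -y end, and an end stop across the +y end. Origin on the bench where the tray's centre is when it is fully home; +y points into the bay, x across it. The rails run from 70 mm before the origin (flares to about 115 mm before it) to the end stop, whose face is 70 mm past the origin.
- rack: fixed plywood base 290 x 60 mm, 12 mm thick, with five upright steel spindles of 8 mm diameter in a row along its x, 56 mm apart (the third at the origin's x, y), their tops 75 mm above the bench. Origin at the centre of its underside.
- coil0_c (a point): centre of coil 0, a copper-wound bobbin with square black flanges: 30 x 30 mm, 40 mm high along its z, 12 mm bore along z, about 70 g; its x and y are square to the flange edges. Starts standing on the rack's base around one of the spindles (which sticks 23 mm out above it). Some of the five coils are absent (None).
- coil1_c (a point): centre of coil 1, a copper-wound bobbin with square black flanges: 30 x 30 mm, 40 mm high along its z, 12 mm bore along z, about 70 g; its x and y are square to the flange edges. Starts standing on the rack's base around one of the spindles (which sticks 23 mm out above it). Some of the five coils are absent (None).
- coil2_c (a point): centre of coil 2, a copper-wound bobbin with square black flanges: 30 x 30 mm, 40 mm high along its z, 12 mm bore along z, about 70 g; its x and y are square to the flange edges. Starts standing on the rack's base around one of the spindles (which sticks 23 mm out above it). Some of the five coils are absent (None).
- coil3_c (a point): centre of coil 3, a copper-wound bobbin with square black flanges: 30 x 30 mm, 40 mm high along its z, 12 mm bore along z, about 70 g; its x and y are square to the flange edges. Starts standing on the rack's base around one of the spindles (which sticks 23 mm out above it). Some of the five coils are absent (None).
- coil4_c (a point): centre of coil 4, a copper-wound bobbin with square black flanges: 30 x 30 mm, 40 mm high along its z, 12 mm bore along z, about 70 g; its x and y are square to the flange edges. Starts standing on the rack's base around one of the spindles (which sticks 23 mm out above it). Some of the five coils are absent (None).
- tape: bystander: empty cardboard tape core, 90 mm across, 45 mm high
- carton: bystander: closed carton 90 x 140 x 28 mm
- scanner: bystander: hand-held scanner, about 50 x 170 x 30 mm
There are look-alikes about, which are no part of the job. What is shaped like the part that bears coil3_c but yellow is not meant.

How it is judged (in metres and radians):
On the way, in this order (a step that is already met when the one before it is completed fails the run):
1. the tray is part-way round, bearing against the post (contact force between tray and post above 0.2 N and angle between the x axis of tray and the y axis of bay, either way round between 0.35 and 1.2 rad).
2. the tray has been turned the quarter turn, handle facing back out of the bay (within 17 degrees) (angle between the x axis of tray and the y axis of bay, either way round below 0.3 rad and x of bay in the frame of tray above 0 m), for 0.1 s.
3. the tray is fully home in the bay, handle outwards (y of tray_c in the frame of bay between -0.008 and 0.008 m and x of tray_c in the frame of bay between -0.012 and 0.012 m and angle between the x axis of tray and the y axis of bay, either way round below 0.12 rad and y of tray_handle in the frame of bay below -0.06 m), for 0.2 s.
4. every coil is in the tray, on its floor (x of coil0_c in the frame of tray between -0.055 and 0.055 m and y of coil0_c in the frame of tray between -0.055 and 0.055 m and z of each of coil0_c, coil1_c, coil2_c, coil3_c, coil4_c in the frame of tray below 0.036 m and x of coil1_c in the frame of tray between -0.055 and 0.055 m and y of coil1_c in the frame of tray between -0.055 and 0.055 m and x of coil2_c in the frame of tray between -0.055 and 0.055 m and y of coil2_c in the frame of tray between -0.055 and 0.055 m and x of coil3_c in the frame of tray between -0.055 and 0.055 m and y of coil3_c in the frame of tray between -0.055 and 0.055 m and x of coil4_c in the frame of tray between -0.055 and 0.055 m and y of coil4_c in the frame of tray between -0.055 and 0.055 m), for 0.2 s.
At the end, for the whole second after the job is handed in: The tray is at rest in the bay, handle outwards, within 8 mm of fully home, 12 mm of the middle and 0.12 rad of square; every coil's centre is within 55 mm of the tray's centre along both tray axes and less than 36 mm above the tray's underside (on its floor, not on another coil) (all of step 3 and all of step 4 and linear speed of tray below 0.02 m/s); the robot touches nothing.
It fails at once if a bystander was moved more than 30 mm (distance of any of tape, carton, scanner from where it was at the start of the episode above 0.03 m).
It fails at once if the tray was lifted off the bench (height (world z) of tray_c above 0.03 m).
Of coil0, coil1, coil2, coil3, coil4 only 3 to 5 are there at a start; the rules pass over those that are not, and their reading is None.
At some moment in a run one of tray may be knocked a few centimetres aside while the robot is not near it.
Once in a run the grip may slacken for a moment while it holds something.
It also fails if it takes over 210 s, if anything falls off the work surface, if the arm or the gripper's body presses on something with over 40 N, if the wrist force passes 120 N, or if a joint passes its speed limit or range.

## Working session

There is one attempt and no reset: what is moved stays moved. The work goes in short steps, Python scripts to look and compute and a tool call to move; the robot and the scene stay as the last step left them, time stands still between calls to the robot, and variables do not carry over. Pictures are saved under pics/ and viewed, and the job is handed in when it is done.

Besides the shell and the picture viewer there is one more tool, called after ">>>" by a JSON object that holds its "name" and its "arguments". arm_command: Moves the arm, as the interface text tells. Its arguments: {"type":"object","properties":{"series":{"type":"array"}},"required":["series"]}

```bash
ls; mkdir -p pics
python3 - <<'E'
from cell import ctrl
import cv2
print(ctrl.read_state())
for n in ["side","top","wrist"]:
    im=ctrl.get_image(n); cv2.imwrite(f"pics/{n}0.png",im); print(n,ctrl.calibration(n))
for n in ["top"]:
    for l in ["tray","post","bay","rack","coil0_c","tape","carton","scanner"]:
        print(l,[(round(d['conf'],2),[round(v) for v in d['centre']]) for d in ctrl.spot_in(l,n)])
E
```

```text
pics
{'clock': 0.0, 'qpos': array([ 1.07421359,  0.62934109,  0.0384259 ,  1.51834881, -0.02699159,
        0.99629014, -0.01998428]), 'qd': array([-2.93281763e-04, -1.07555296e-03, -3.48044568e-04, -2.42476706e-04,
       -3.98271087e-04, -6.75234349e-06,  1.90534130e-03]), 'tau': array([ 2.53699091e-04, -5.63402796e+01,  1.22663498e+00, -1.93439466e+01,
        1.09919099e-02,  1.06327515e-02,  1.15682900e-05]), 'eef_pos': array([ 271.17746632, -589.98398498,  194.49825175]), 'tool_rot': array([-1.55925419,  1.56892647,  2.01315491]), 'force': array([-0.04907587,  0.11562046,  0.03762354]), 'torque': array([ 0.00644036, -0.00849528, -0.02133434]), 'width': 85.00790926548989}
side {'fovy': 44.26020415979433, 'cx': 252.0797250749706, 'cy': 186.97333090881023, 'k1': 0.027530533411724897, 'cam_to_world': array([[ 6.96288305e-01,  4.85957164e-01, -5.28231229e-01,
        -2.67521490e+02],
       [-7.17655961e-01,  4.58685982e-01, -5.24001041e-01,
        -7.59300515e+02],
       [-1.23498001e-02,  7.43944087e-01,  6.68127741e-01,
         1.07134595e+03],
       [ 0.00000000e+00,  0.000
[... 566 characters left out ...]
259.0187047780576, 'cy': 192.04516190043037, 'k1': 0.009581252546656423, 'T_tool_cam': array([[-5.66892194e-04,  2.75995363e-01, -9.61158800e-01,
        -1.78211192e+02],
       [ 9.99999805e-01, -9.49981574e-05, -6.17079233e-04,
         8.48625351e-01],
       [-2.61619322e-04, -9.61158962e-01, -2.75995255e-01,
        -7.01029571e+01],
       [ 0.00000000e+00,  0.00000000e+00,  0.00000000e+00,
         1.00000000e+00]])}
tray [(0.67, [532, -108, 7])]
post [(0.4, [456, -331, 12]), (0.39, [469, 33, 60])]
bay [(0.63, [556, 297, -1])]
rack [(0.58, [455, -329, 9])]
coil0_c [(0.44, [354, -336, 52])]
tape [(0.89, [704, -122, 46])]
carton [(0.84, [718, 256, 31])]
scanner [(0.65, [522, 470, 30])]
```

View pics/top0.png

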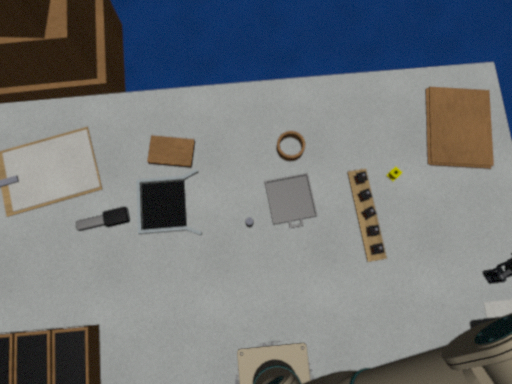

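View pics/side0.png

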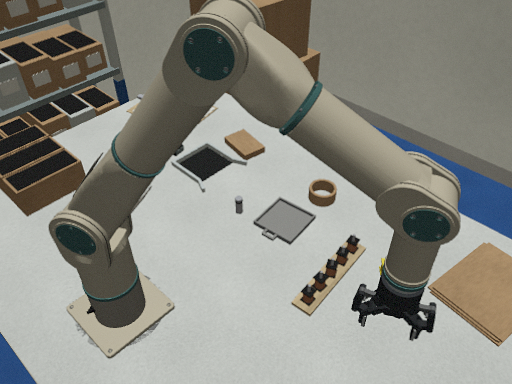

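View pics/wrist0.png

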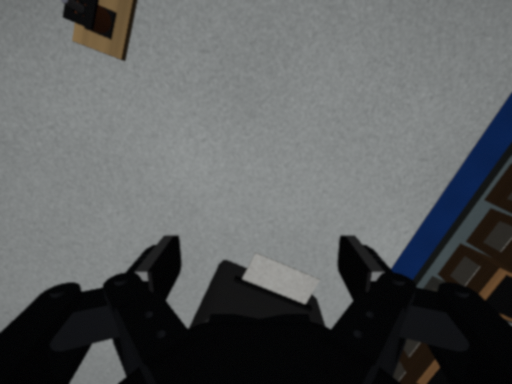

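The top picture shows the tray at (290,199), post at (249,222), bay at (165,205), rack at (367,215) with black coils from (361,178) to (377,249), and a yellow look-alike at (395,173). I'll build rectified views to measure these.

```bash
cat > h.py <<'E'
import numpy as np, cv2
from cell import ctrl
from scipy.spatial.transform import Rotation as R
def K(c):
    f=192/np.tan(np.radians(c['fovy'])/2)
    return np.array([[f,0,c['cx']],[0,f,c['cy']],[0,0,1.]])
def c2w(n):
    c=ctrl.calibration(n)
    if 'cam_to_world' in c: return c,np.array(c['cam_to_world'])
    s=ctrl.read_state(); T=np.eye(4); T[:3,:3]=R.from_euler('xyz',s['tool_rot']).as_matrix(); T[:3,3]=s['eef_pos']
    return c,T@np.array(c['T_tool_cam'])
def proj(c,T,P):
    P=np.asarray(P,float).reshape(-1,3)
    F=np.diag([1,-1,-1.]); Rwc=F@T[:3,:3].T; t=-Rwc@T[:3,3]
    return cv2.projectPoints(P,cv2.Rodrigues(Rwc)[0],t,K(c),np.array([c['k1'],0,0,0.]))[0].reshape(-1,2)
def unproj(c,T,uv,z):
    u=cv2.undistortPoints(np.asarray(uv,float).reshape(-1,1,2),K(c),np.array([c['k1'],0,0,0.])).reshape(-1,2)
    d=np.c_[u[:,0],-u[:,1],-np.ones(len(u))]@T[:3,:3].T
    o=T[:3,3]; s=(z-o[2])/d[:,2]
    return o+d*s[:,None]
def ortho(n,z,x0,x1,y0,y1,s=1.0,im=None,ct=None):
    # rows: x from x1 (top) to x0; cols: y from y1(left) to y0 ; s px/mm
    c,T=ct or c2w(n)
    if im is None: im=ctrl.get_image(n)
    h=int((x1-x0)*s); w=int((y1-y0)*s)
    cc,rr=np.meshgrid(np.arange(w),np.arange(h))
    P=np.c_[(x1-(rr.ravel()+.5)/s),(y1-(cc.ravel()+.5)/s),np.full(h*w,z)]
    p=proj(c,T,P).astype(np.float32).reshape(h,w,2)
    return cv2.remap(im,p[...,0],p[...,1],cv2.INTER_LINEAR)
def st():
    s=ctrl.read_state(); return round(s['clock'],2),np.round(s['eef_pos'],1),np.round(s['tool_rot'],3),np.round(s['force'],1),round(s['width'],1)
E
python3 - <<'E'
from h import *
im=ctrl.get_image("top")
cv2.imwrite("pics/o1.png",ortho("top",16,400,650,-200,410,1.3,im))
cv2.imwrite("pics/o2.png",ortho("top",52,300,640,-440,-230,1.7,im))
for l in ["post","rack","coil0_c","coil3_c","tray","bay"]:
    for n in ["side","top"]:
        ctrl.get_image(n) if l=="post" else 0
        print(l,n,[(round(d['conf'],2),[round(v) for v in d['centre']]) for d in ctrl.spot_in(l,n)])
print(st())
E
```

```text
post side []
post top [(0.58, [473, 32, 57])]
rack side [(0.68, [444, -351, 8]), (0.33, [538, -106, 7])]
rack top [(0.89, [456, -330, 11])]
coil0_c side [(0.54, [349, -356, 41]), (0.48, [530, -107, 3]), (0.36, [697, -127, 32])]
coil0_c top []
coil3_c side [(0.52, [511, -340, 41])]
coil3_c top [(0.58, [516, -328, 51]), (0.55, [582, -428, 42])]
tray side [(0.84, [535, -107, 1])]
tray top [(0.92, [535, -111, 3])]
bay side [(0.98, [561, 299, 2])]
bay top [(0.65, [554, 295, 0])]
(1.3, array([ 271.5, -590.6,  195.4]), array([-3.123,  1.571,  0.449]), array([-0.6, -0. ,  1. ]), 85.6)
```

View pics/o1.png

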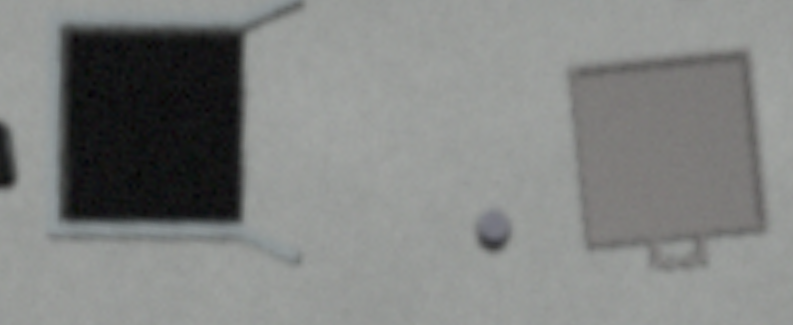

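View pics/o2.png

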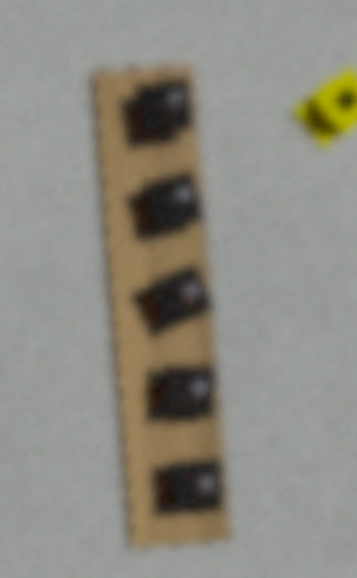

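Measured: tray centre is about (535,-104) with yaw about 5.8°, the post is at (472.5,31), and the bay origin is about (556.5,295). All five coils are present. Next I need the tool axes.

Run:
```python
from h import *
s=ctrl.read_state()
print(np.round(R.from_euler('xyz',s['tool_rot']).as_matrix(),3), s['eef_pos'])
```

```text
[[ 0.     0.418 -0.909]
 [ 0.    -0.909 -0.418]
 [-1.    -0.    -0.   ]] [ 271.48367656 -590.5960508   195.40616959]
```

>>> {"name": "arm_command", "arguments": {"series": [[0,1.92,2.79,0,0,0,5.1],[0,1.92,2.79,0,0,0,5.1],[0,1.92,2.79,0,0,0,5.1],[0,1.92,2.79,0,0,0,5.1],[0,1.92,2.79,0,0,0,5.1],[0,1.92,2.79,0,0,0,5.1],[0,1.92,2.79,0,0,0,5.1],[0,1.92,2.79,0,0,0,5.1],[0,1.92,2.79,0,0,0,5.1],[0,1.92,2.79,0,0,0,5.1],[0,1.92,2.79,0,0,0,5.1],[0,1.92,2.79,0,0,0,5.1],[0,1.92,2.79,0,0,0,5.1],[0,1.92,2.79,0,0,0,5.1],[0,0,0,0,0,0,0]]}}

```text
clock: 2.55
eef_pos: [545.2, -191.3, 196.0]
tool_rot: [2.292, 1.563, 0.841]
force: [0.9, 0.4, -0.2]
width: -0.1
```

Run:
```python
from h import *
print(st())
im=ctrl.get_image("wrist"); cv2.imwrite("pics/w1.png",im)
s=ctrl.read_state()
print(np.round(R.from_euler('xyz',s['tool_rot']).as_matrix(),3), s['qpos'])
```

```text
(2.55, array([ 545.2, -191.3,  196. ]), array([2.292, 1.563, 0.841]), array([ 0.9,  0.4, -0.2]), -0.1)
[[ 0.002  0.994  0.114]
 [ 0.003  0.114 -0.994]
 [-1.     0.003 -0.002]] [ 0.50976299  0.53682146 -0.32428693  1.72181053  0.20325522  0.91463902
  0.21749089]
```

View pics/w1.png

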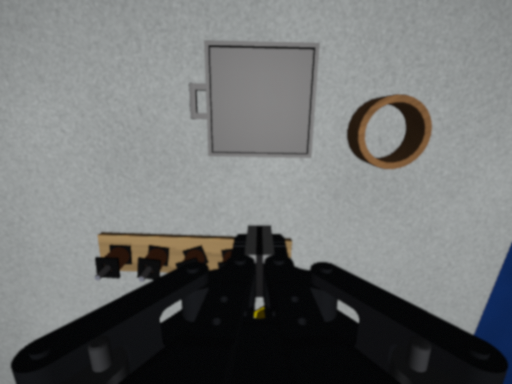

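Run:
```python
from h import *
print(st())
ct=c2w("wrist"); print(unproj(*ct,[[206,42],[318,44],[310,157],[210,156],[191,100]],14)[:,:2].round(1))
```

```text
(2.6, array([ 542.9, -195.2,  195.7]), array([2.316, 1.567, 0.859]), array([-1. ,  0.3, -0.5]), -0.1)
[[ 462.1  -48. ]
 [ 597.5  -34.6]
 [ 610.9 -171.6]
 [ 475.5 -185.6]
 [ 446.8 -116.6]]
```

>>> {"name": "arm_command", "arguments": {"series": [[0,0,0,0,0,0,0],[0,0,-0.8,-2,0,0,0]]}}

```text
clock: 2.77
eef_pos: [542.7, -208.2, 178.5]
tool_rot: [1.152, 1.564, -0.313]
force: [-0.4, 0.6, 0.3]
width: -0.1
```

>>> {"name": "arm_command", "arguments": {"series": [[0,0,0,-3.3,0,0,0],[0,0,0,-3.3,0,0,0],[0,0,0,-3.3,0,0,0],[0,0,0,-3.3,0,0,0],[0,0,0,-2.5,0,0,0],[0,0,0,-1,0,0,0],[0,0,0,0,0,0,0],[0,0,0,0,0,0,0]]}}

```text
clock: 3.43
eef_pos: [540.2, -209.1, 8.9]
tool_rot: [-0.058, 1.57, -1.524]
force: [-0.3, 0.0, 0.1]
width: 0.3
```

>>> {"name": "arm_command", "arguments": {"series": [[0,0,1,0,0,0,0],[0,0,0.8,0,0,0,0],[0,0,0.8,0,0,0,0],[0,0,0.8,0,0,0,0],[0,0,0.8,0,0,0,0],[0,0,0.8,0,0,0,0],[0,0,0.8,0,0,0,0],[0,0,0.8,0,0,0,0],[0,0,0.4,0,0,0,0],[0,0,0,0,0,0,0]]}}

```text
clock: 4.27
eef_pos: [540.4, -136.3, 8.4]
tool_rot: [-3.127, 1.57, 1.694]
force: [0.4, -0.1, -0.1]
width: 0.4
```

Run:
```python
from h import *
print(st())
im=ctrl.get_image("top"); cv2.imwrite("pics/o3.png",ortho("top",16,400,650,-200,200,1.8,im))
cv2.imwrite("pics/w3.png",ctrl.get_image("wrist"))
```

```text
(4.27, array([ 540.4, -136.3,    8.4]), array([-3.127,  1.57 ,  1.694]), array([ 0.4, -0.1, -0.1]), 0.4)
```

View pics/o3.png

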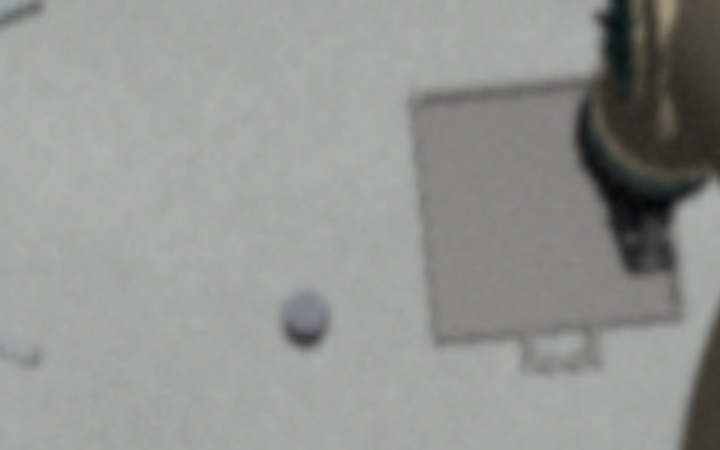

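View pics/w3.png

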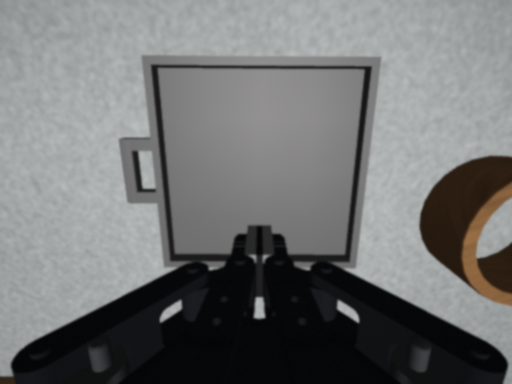

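Run:
```python
from h import *
ct=c2w("wrist"); print(unproj(*ct,[[143,56],[380,57],[356,266],[165,266],[122,170]],16)[:,:2].round(1))
print(proj(*ct,[[540,-136,8],[540,-125,8],[540,-120,16]]))
print(proj(*c2w("top"),[[540,-136,8]]))
im=ctrl.get_image("top"); cv2.imwrite("pics/t4.png",cv2.resize(im[150:270,220:370],None,fx=5,fy=5,interpolation=cv2.INTER_CUBIC))
im=ctrl.get_image("side"); cv2.imwrite("pics/s4.png",cv2.resize(im[130:330,150:400],None,fx=3,fy=3,interpolation=cv2.INTER_CUBIC))
```

```text
[[ 462.7  -43.4]
 [ 599.8  -29.3]
 [ 614.6 -166.2]
 [ 476.5 -181. ]
 [ 448.  -112.7]]
[[258.41545351 213.04936826]
 [260.06165728 198.5082014 ]
 [260.90091378 195.0201615 ]]
[[299.77624155 196.34838109]]
```

View pics/s4.png

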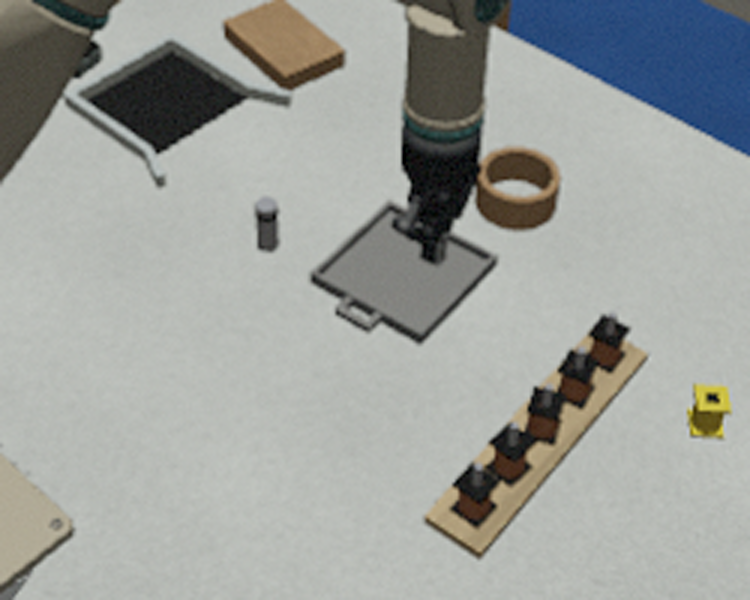

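Run:
```python
from h import *
p=ctrl.read_state()['eef_pos']
T=c2w("side"); 
for z in [0,8,16,24]: print(z,proj(*T,[[p[0],p[1],z]]))
im=ctrl.get_image("side"); cv2.imwrite("pics/s5.png",cv2.resize(im[180:250,245:325],None,fx=10,fy=8,interpolation=cv2.INTER_CUBIC))
```

```text
0 [[294.01853766 225.56100371]]
8 [[294.13928226 223.7790939 ]]
16 [[294.26094262 221.98419227]]
24 [[294.38352947 220.17615186]]
```

View pics/s5.png

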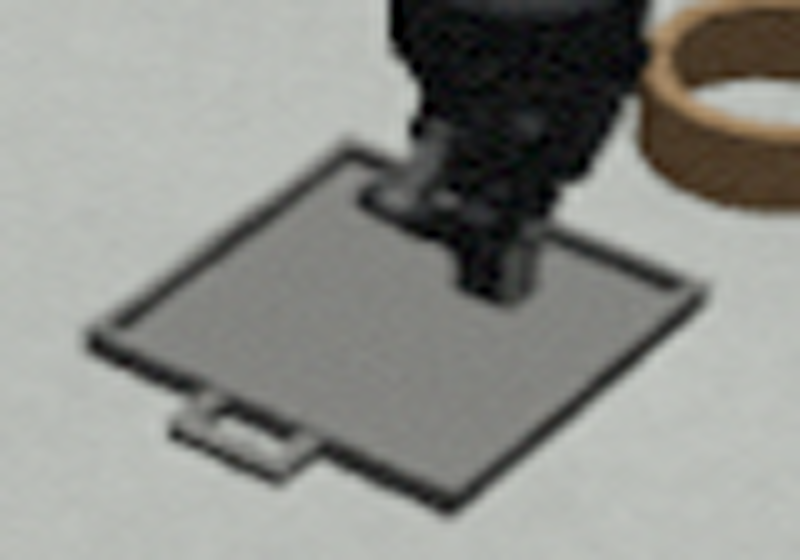

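Run:
```python
from h import *
c,T=c2w("wrist"); s=ctrl.read_state(); p=s['eef_pos']
for d in [0,5,10,15,20]: print(d,proj(c,T,[p+[0,0,d],p+[0,11,d],p+[0,-11,d]]).round(0).tolist())
```

```text
0 [[258.0, 216.0], [260.0, 202.0], [257.0, 230.0]]
5 [[258.0, 219.0], [260.0, 204.0], [257.0, 233.0]]
10 [[258.0, 221.0], [260.0, 206.0], [257.0, 236.0]]
15 [[258.0, 224.0], [260.0, 209.0], [257.0, 239.0]]
20 [[258.0, 227.0], [260.0, 211.0], [257.0, 243.0]]
```

>>> {"name": "arm_command", "arguments": {"series": [[0,0,0,3,0,0,0],[0,0,-3.5,0,0,0,0],[0,0,-3.7,0,0,0,0],[0,0,0,-1.5,0,0,0],[0,0,0,-1.4,0,0,0],[0,0,0,0,0,0,0],[0,0,0,0,0,0,0]]}}

```text
clock: 5.1
eef_pos: [539.5, -210.0, 8.9]
tool_rot: [-2.082, 1.569, 2.736]
force: [-0.4, 0.8, 0.4]
width: -0.2
```

>>> {"name": "arm_command", "arguments": {"series": [[0,0,0,-0.3,0,0,0],[0,0,0,-0.3,0,0,0],[0,0,0,-0.2,0,0,0],[0,0,0,0,0,0,0]]}}

```text
clock: 5.43
eef_pos: [540.3, -209.7, 1.3]
tool_rot: [-2.184, 1.571, 2.636]
force: [0.3, 0.8, 0.0]
width: -0.2
```

Run:
```python
from h import *
p=ctrl.read_state()['eef_pos']; print(st())
T=c2w("side"); 
for z in [0,8,16,24]: print(z,proj(*T,[[p[0],p[1],z]]))
im=ctrl.get_image("side"); cv2.imwrite("pics/s6.png",cv2.resize(im[170:270,245:345],None,fx=6,fy=6,interpolation=cv2.INTER_CUBIC))
```

```text
(5.43, array([ 540.3, -209.7,    1.3]), array([-2.184,  1.571,  2.636]), array([0.3, 0.8, 0. ]), -0.2)
0 [[311.95132258 237.29673522]]
8 [[312.14197932 235.51143443]]
16 [[312.33411259 233.71279752]]
24 [[312.52774007 231.90067014]]
```

View pics/s6.png

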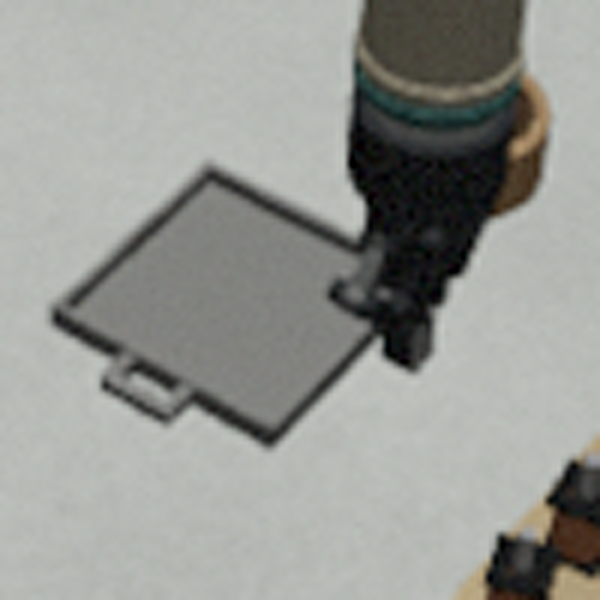

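>>> {"name": "arm_command", "arguments": {"series": [[0,0,0,-0.3,0,0,0],[0,0,0,-0.3,0,0,0],[0,0,0,-0.2,0,0,0],[0,0,0,0,0,0,0]]}}

```text
clock: 5.82
eef_pos: [539.9, -209.9, -7.1]
tool_rot: [-1.957, 1.57, 2.862]
force: [-0.5, 0.3, 0.3]
width: -0.5
```

>>> {"name": "arm_command", "arguments": {"series": [[0,0,0,-0.2,0,0,0],[0,0,0,-0.2,0,0,0],[0,0,0,0,0,0,0]]}}

```text
clock: 6.07
eef_pos: [540.0, -209.9, -11.0]
tool_rot: [-2.084, 1.57, 2.734]
force: [-0.1, 0.3, 0.0]
width: 0.4
```

Run:
```python
from h import *
p=ctrl.read_state()['eef_pos']; print(st())
T=c2w("side"); 
for z in [0,4,8,16,24]: print(z,proj(*T,[[p[0],p[1],z]]))
im=ctrl.get_image("side"); cv2.imwrite("pics/s7.png",cv2.resize(im[200:250,285:345],None,fx=10,fy=10,interpolation=cv2.INTER_CUBIC))
```

```text
(6.07, array([ 540. , -209.9,  -11. ]), array([-2.084,  1.57 ,  2.734]), array([-0.1,  0.3,  0. ]), 0.4)
0 [[311.94827642 237.38113486]]
4 [[312.04343152 236.4901391 ]]
8 [[312.13895366 235.59582787]]
16 [[312.33110782 233.79718253]]
24 [[312.52475659 231.9850444 ]]
```

View pics/s7.png

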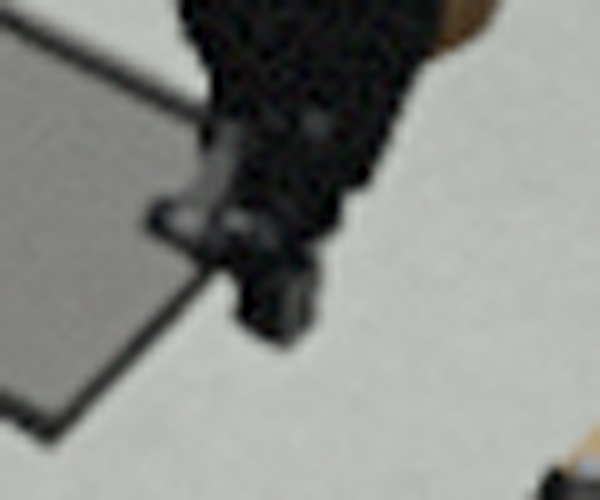

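>>> {"name": "arm_command", "arguments": {"series": [[0,0,0,-0.2,0,0,0],[0,0,0,-0.2,0,0,0],[0,0,0,0,0,0,0]]}}

```text
clock: 6.37
eef_pos: [540.0, -210.0, -15.0]
tool_rot: [-2.008, 1.57, 2.811]
force: [-0.4, 0.2, -0.1]
width: 0.0
```

>>> {"name": "arm_command", "arguments": {"series": [[0,0,0,-0.15,0,0,0],[0,0,0,-0.15,0,0,0],[0,0,0,0,0,0,0]]}}

```text
clock: 6.62
eef_pos: [540.1, -210.0, -17.9]
tool_rot: [-2.129, 1.57, 2.69]
force: [0.7, 0.1, 0.3]
width: 0.4
```

>>> {"name": "arm_command", "arguments": {"series": [[0,0,0,-0.15,0,0,0],[0,0,0,0,0,0,0]]}}

```text
clock: 6.78
eef_pos: [540.2, -210.0, -19.3]
tool_rot: [-2.191, 1.571, 2.628]
force: [-0.3, 0.5, 0.1]
width: -0.2
```

Run:
```python
from h import *
print(st())
im=ctrl.get_image("side"); cv2.imwrite("pics/s8.png",cv2.resize(im[200:250,285:345],None,fx=10,fy=10,interpolation=cv2.INTER_CUBIC))
cv2.imwrite("pics/w8.png",ctrl.get_image("wrist"))
```

```text
(6.78, array([ 540.2, -210. ,  -19.3]), array([-2.191,  1.571,  2.628]), array([-0.3,  0.5,  0.1]), -0.2)
```

View pics/s8.png

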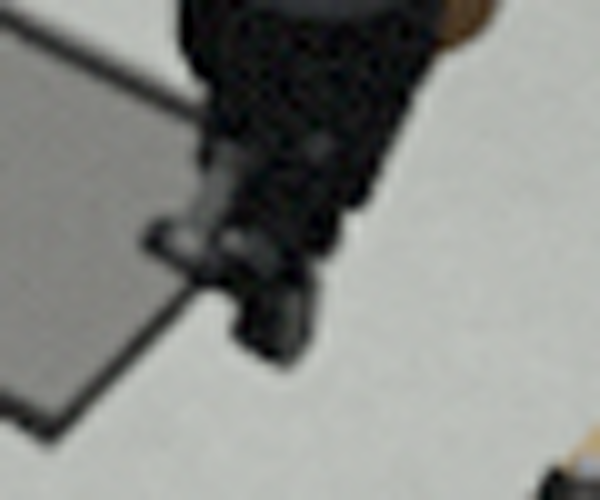

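View pics/w8.png

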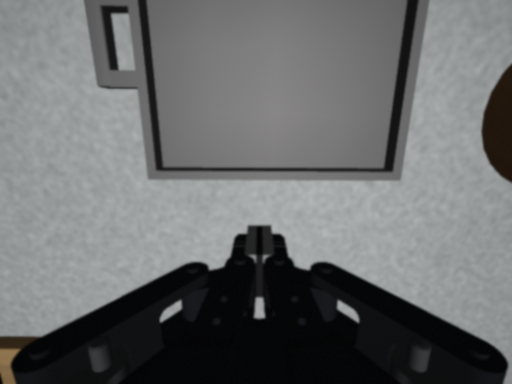

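>>> {"name": "arm_command", "arguments": {"series": [[0,0,0.8,0,0,0,0],[0,0,0.8,0,0,0,0],[0,0,0.8,0,0,0,0],[0,0,0.8,0,0,0,0],[0,0,0.8,0,0,0,0]]}}

```text
clock: 7.3
eef_pos: [540.3, -168.5, -19.0]
tool_rot: [2.977, 1.57, 1.514]
force: [0.5, -0.1, 0.0]
width: -0.1
```

Run:
```python
from h import *
print(st())
cv2.imwrite("pics/w9.png",ctrl.get_image("wrist"))
```

```text
(7.3, array([ 540.3, -168.5,  -19. ]), array([2.977, 1.57 , 1.514]), array([ 0.5, -0.1,  0. ]), -0.1)
```

View pics/w9.png

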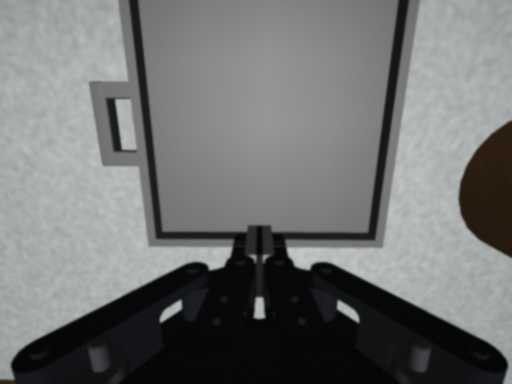

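Run:
```python
from h import *
ct=c2w("wrist"); print(unproj(*ct,[[150,245],[383,246],[260,226],[260,246],[247,226]],16).round(1))
c=ctrl.calibration('wrist');T=np.array(c['T_tool_cam'])
# finger tip top edge row226 , right/left col 247..272: for tool z=-11..0, what tool x
for tz in [-11,-8,-5,0]:
  for tx in [0,-5,-10,-15,-20,-25]:
    print(tz,tx,proj(c,T,[[tx,0,tz],[tx,7,tz]]).round(0).tolist())
im=ctrl.get_image("side"); cv2.imwrite("pics/s9.png",cv2.resize(im[190:250,270:340],None,fx=10,fy=10,interpolation=cv2.INTER_CUBIC))
```

```text
[[ 476.9 -178.    16. ]
 [ 615.  -163.4   16. ]
 [ 540.7 -158.7   16. ]
 [ 542.1 -171.5   16. ]
 [ 533.2 -159.5   16. ]]
-11 0 [[258.0, 201.0], [268.0, 201.0]]
-11 -5 [[258.0, 204.0], [269.0, 204.0]]
-11 -10 [[258.0, 206.0], [269.0, 206.0]]
-11 -15 [[258.0, 209.0], [269.0, 209.0]]
-11 -20 [[258.0, 211.0], [269.0, 211.0]]
-11 -25 [[258.0, 214.0], [270.0, 214.0]]
-8 0 [[258.0, 206.0], [268.0, 206.0]]
-8 -5 [[258.0, 208.0], [269.0, 208.0]]
-8 -10 [[258.0, 210.0], [269.0, 210.0]]
-8 -15 [[258.0, 213.0], [269.0, 213.0]]
-8 -20 [[258.0, 216.0], [269.0, 216.0]]
-8 -25 [[258.0, 219.0], [270.0, 219.0]]
-5 0 [[258.0, 209.0], [268.0, 209.0]]
-5 -5 [[258.0, 212.0], [268.0, 212.0]]
-5 -10 [[258.0, 215.0], [269.0, 215.0]]
-5 -15 [[258.0, 217.0], [269.0, 217.0]]
-5 -20 [[258.0, 220.0], [269.0, 220.0]]
-5 -25 [[258.0, 223.0], [270.0, 223.0]]
0 0 [[258.0, 216.0], [268.0, 216.0]]
0 -5 [[258.0, 219.0], [268.0, 219.0]]
0 -10 [[258.0, 221.0], [269.0, 221.0]]
0 -15 [[258.0, 224.0], [269.0, 224.0]]
0 -20 [[258.0, 227.0], [269.0, 227.0]]
0 -25 [[258.0, 231.0], [269.0, 231.0]]
```

View pics/s9.png

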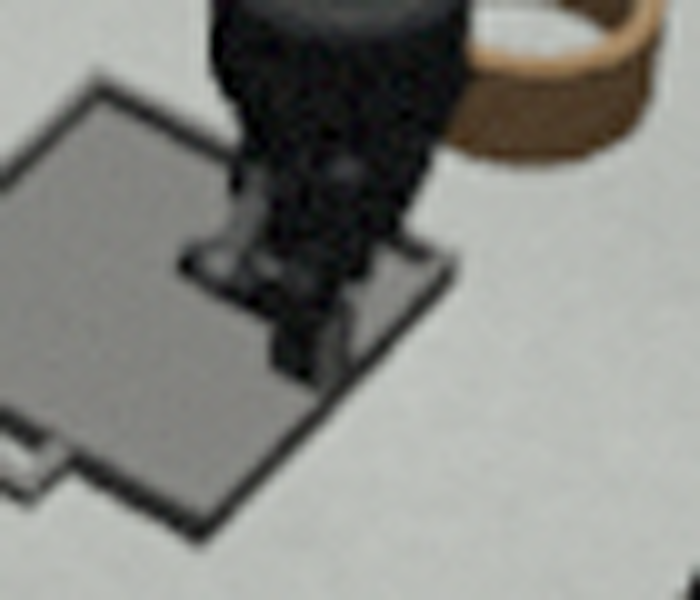

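>>> {"name": "arm_command", "arguments": {"series": [[0,0,-2,0,0,0,0],[0,0,-2,0,0,0,0],[0,0,0,-0.4,0,0,0],[0,0,0,-0.4,0,0,0],[0,0,0,0,0,0,0]]}}

```text
clock: 7.82
eef_pos: [539.6, -209.3, -27.9]
tool_rot: [-2.293, 1.569, 2.525]
force: [-0.5, 0.3, -0.1]
width: -0.4
```

Run:
```python
from h import *
print(st()); p=ctrl.read_state()['eef_pos']
for z in [0,10,20,30]: print(z,proj(*c2w("side"),[[p[0],p[1]-11,z],[p[0]-7,p[1]-11,z]]).round(1).tolist())
im=ctrl.get_image("side"); cv2.imwrite("pics/s10.png",cv2.resize(im[200:250,285:345],None,fx=10,fy=10,interpolation=cv2.INTER_CUBIC))
```

```text
(7.82, array([ 539.6, -209.3,  -27.9]), array([-2.293,  1.569,  2.525]), array([-0.5,  0.3, -0.1]), -0.4)
0 [[314.6, 239.2], [313.1, 240.5]]
10 [[314.8, 237.0], [313.4, 238.3]]
20 [[315.1, 234.8], [313.6, 236.0]]
30 [[315.3, 232.5], [313.9, 233.7]]
```

View pics/s10.png

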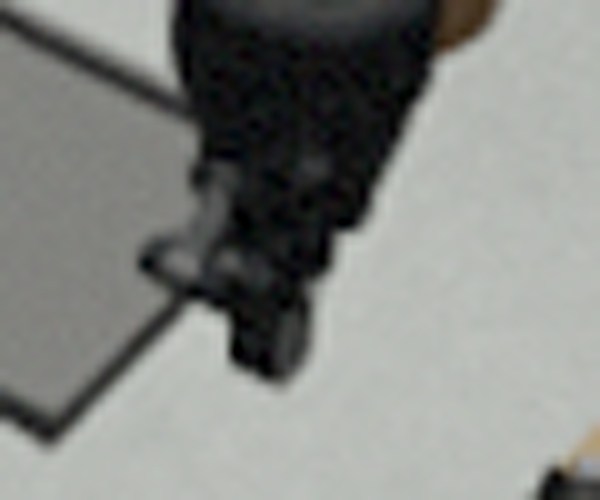

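>>> {"name": "arm_command", "arguments": {"series": [[0,0,0,-0.2,0,0,0],[0,0,0,-0.2,0,0,0],[0,0,0,0,0,0,0]]}}

```text
clock: 8.12
eef_pos: [540.2, -209.2, -31.4]
tool_rot: [-2.499, 1.57, 2.32]
force: [-0.4, 0.1, -0.2]
width: -0.1
```

>>> {"name": "arm_command", "arguments": {"series": [[0,0,0,-0.2,0,0,0],[0,0,0,0,0,0,0]]}}

```text
clock: 8.28
eef_pos: [540.2, -209.7, -33.3]
tool_rot: [-2.235, 1.57, 2.584]
force: [0.3, -1.0, 0.1]
width: 0.1
```

>>> {"name": "arm_command", "arguments": {"series": [[0,0,0,-0.2,0,0,0],[0,0,0,0,0,0,0]]}}

```text
clock: 8.45
eef_pos: [540.1, -210.0, -35.3]
tool_rot: [-1.981, 1.57, 2.837]
force: [-0.1, 0.4, -0.6]
width: -0.3
```

>>> {"name": "arm_command", "arguments": {"series": [[0,0,0,-0.2,0,0,0],[0,0,0,0,0,0,0]]}}

```text
clock: 8.62
eef_pos: [540.4, -210.1, -35.8]
tool_rot: [0.128, 1.57, -1.336]
force: [-2.6, 1.4, 11.6]
width: -0.3
```

>>> {"name": "arm_command", "arguments": {"series": [[0,0,0,-0.15,0,0,0],[0,0,0,0,0,0,0]]}}

```text
clock: 8.78
eef_pos: [540.4, -210.1, -35.9]
tool_rot: [0.174, 1.57, -1.29]
force: [-5.6, 2.6, 24.8]
width: -0.3
```

>>> {"name": "arm_command", "arguments": {"series": [[0,0,0,1,0,0,0],[0,0,0,0,0,0,0]]}}

```text
clock: 8.95
eef_pos: [541.5, -210.4, -27.0]
tool_rot: [1.161, 1.568, -0.303]
force: [-0.0, -1.0, 0.6]
width: 0.1
```

>>> {"name": "arm_command", "arguments": {"series": [[0,0,0.8,-0.2,0,0,0],[0,0,0.8,0,0,0,0],[0,0,0.8,0,0,0,0],[0,0,0.8,0,0,0,0],[0,0,0.8,0,0,0,0],[0,0,0.8,0,0,0,0],[0,0,0.8,0,0,0,0]]}}

```text
clock: 9.53
eef_pos: [540.0, -153.3, -30.8]
tool_rot: [-1.356, 1.57, -2.821]
force: [0.4, -1.8, -1.6]
width: 0.5
```

Run:
```python
from h import *
print(st())
ct=c2w("wrist");cv2.imwrite("pics/w11.png",ctrl.get_image("wrist"))
im=ctrl.get_image("top"); cv2.imwrite("pics/o11.png",ortho("top",16,400,650,-200,200,1.8,im))
```

```text
(9.53, array([ 540. , -153.3,  -30.8]), array([-1.356,  1.57 , -2.821]), array([ 0.4, -1.8, -1.6]), 0.5)
```

View pics/w11.png

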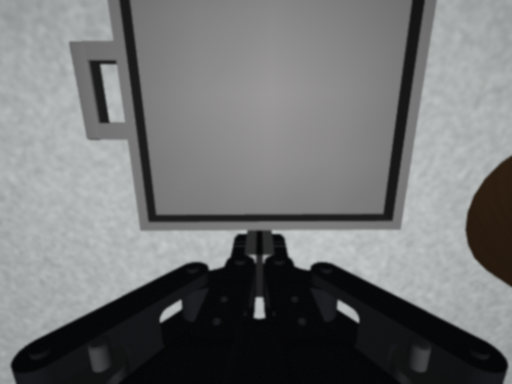

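View pics/o11.png

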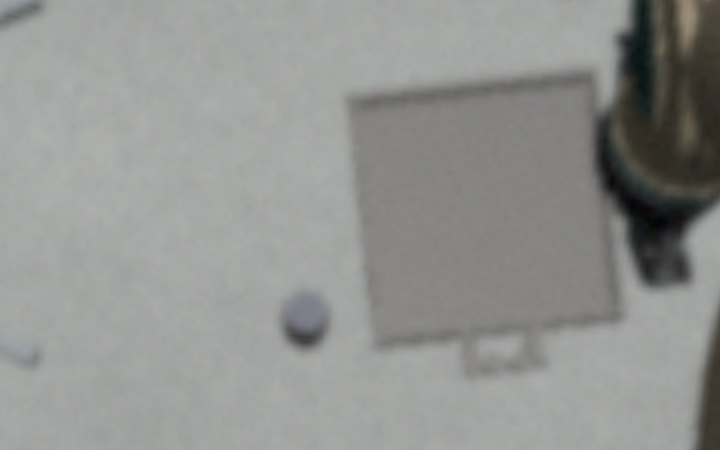

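>>> {"name": "arm_command", "arguments": {"series": [[0,0,0.7,0.05,0,0,0],[0,0,0.7,0.05,0,0,0],[0,0,0.7,0,0,0,0],[0,0,0.7,0,0,0,0],[0,0.6,0.33,0,0,0,2.3],[0,0.6,0.33,0,0,0,2.3],[0,0.6,0.33,0,0,0,2.3],[0,0.6,0.33,0,0,0,2.3],[0,0.57,0.48,0,0,0,2.5],[0,0.57,0.48,0,0,0,2.5],[0,0.57,0.48,0,0,0,2.5],[0,0.57,0.48,0,0,0,2.5],[0,0.57,0.48,0,0,0,2.5],[0,0.57,0.48,0,0,0,2.5]]}}

```text
clock: 10.8
eef_pos: [599.2, -83.4, -29.6]
tool_rot: [1.802, 1.57, 0.764]
force: [-0.5, -1.7, -0.6]
width: -0.3
```

```bash
cat > look.py <<'E'
from h import *
import sys
print(st())
im=ctrl.get_image("top"); o=ortho("top",16,400,700,-200,200,1.8,im); cv2.imwrite(f"pics/o{sys.argv[1]}.png",o)
E
python3 look.py 12
```

```text
(10.8, array([599.2, -83.4, -29.6]), array([1.802, 1.57 , 0.764]), array([-0.5, -1.7, -0.6]), -0.3)
```

View pics/o12.png

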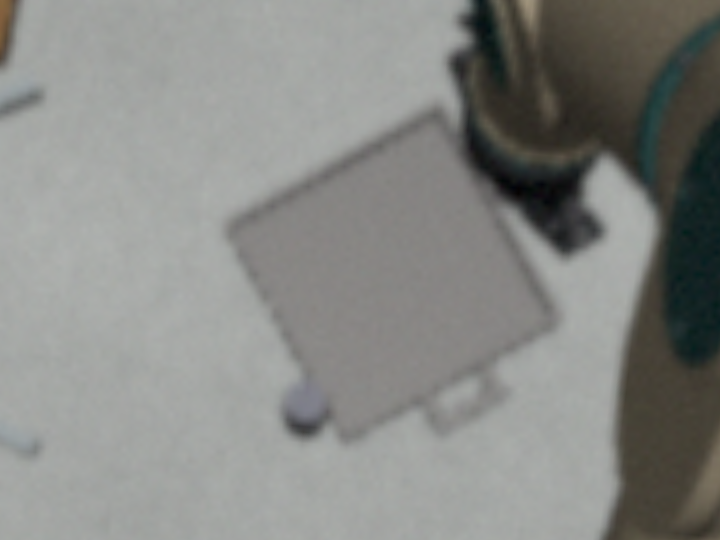

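>>> {"name": "arm_command", "arguments": {"series": [[0,0.47,0.6,0,0,0,2.5],[0,0.45,0.6,0,0,0,2.5],[0,0.43,0.61,0,0,0,2.5],[0,0.42,0.61,0,0,0,2.5],[0,0.4,0.62,0,0,0,2.5],[0,0.36,0.63,0,0,0,2.5],[0,0.32,0.67,0,0,0,2.5],[0,0.28,0.69,0,0,0,2.5],[0,0.25,0.7,0,0,0,2.5],[0,0.22,0.71,0,0,0,2.5],[0,0.18,0.72,0,0,0,2.5],[0,0.12,0.73,0,0,0,2.5]]}}

```text
clock: 11.85
eef_pos: [637.9, -4.3, -29.5]
tool_rot: [0.816, 1.57, 0.302]
force: [0.7, -1.6, -0.8]
width: -0.2
```

```bash
python3 look.py 13
```

```text
(11.85, array([637.9,  -4.3, -29.5]), array([0.816, 1.57 , 0.302]), array([ 0.7, -1.6, -0.8]), -0.2)
```

View pics/o13.png

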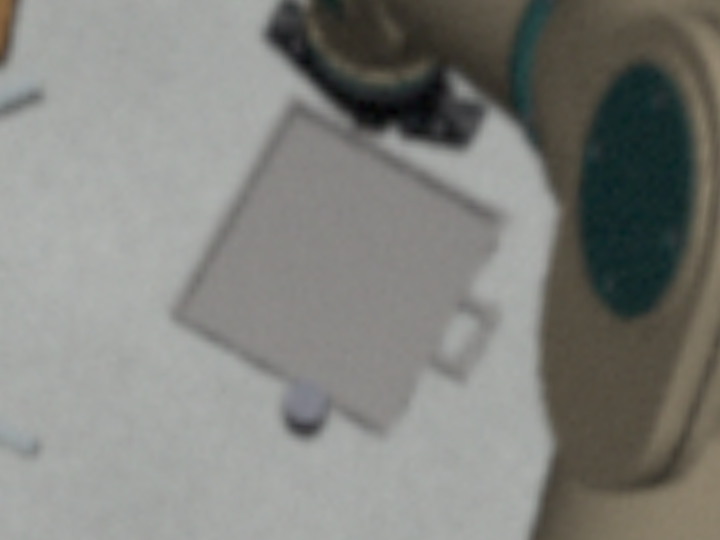

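>>> {"name": "arm_command", "arguments": {"series": [[0,0.1,0.73,0,0,0,2.4],[0,0.08,0.73,0,0,0,2.4],[0,0.06,0.73,0,0,0,2.4],[0,0.03,0.73,0,0,0,2.4],[0,0,0.73,0,0,0,2.4],[0,-0.03,0.73,0,0,0,2.4],[0,-0.06,0.73,0,0,0,2.4],[0,-0.1,0.73,0,0,0,2.4],[0,-0.13,0.73,0,0,0,2.4],[0,-0.16,0.72,0,0,0,2.4],[0,-0.2,0.72,0,0,0,2.4],[0,-0.22,0.72,0,0,0,2.4]]}}

```text
clock: 12.9
eef_pos: [631.4, 83.6, -29.4]
tool_rot: [0.797, 1.569, 0.786]
force: [4.0, 0.1, -0.8]
width: 0.2
```

```bash
python3 look.py 14
```

```text
(12.9, array([631.4,  83.6, -29.4]), array([0.797, 1.569, 0.786]), array([ 4. ,  0.1, -0.8]), 0.2)
```

View pics/o14.png

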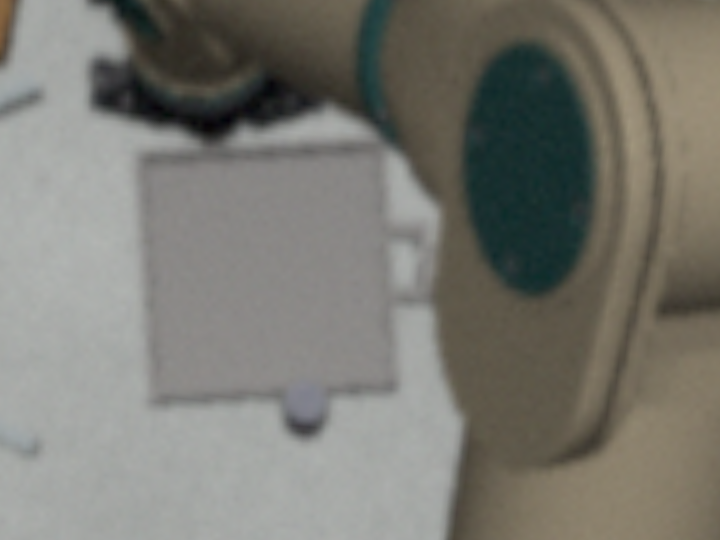

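>>> {"name": "arm_command", "arguments": {"series": [[0,1.5,0,0,0,0,0],[0,0.5,0,3.3,0,0,0],[0,0,0,3.3,0,0,0],[0,0,0,3.3,0,0,0],[0,0,0,3.1,0,0,0],[1,-0.76,-1.03,0,0,0,-6.8],[1,-0.76,-1.03,0,0,0,-6.8],[1,-0.76,-1.03,0,0,0,-6.8],[1,-0.76,-1.03,0,0,0,-6.8],[1,-0.76,-1.03,0,0,0,-6.8],[1,-0.76,-1.03,0,0,0,-6.8],[1,-0.76,-1.03,0,0,0,-6.8],[1,-0.76,-1.03,0,0,0,-6.8],[1,-0.76,-1.03,0,0,0,-6.8],[1,-0.76,-1.03,0,0,0,-6.8],[1,-0.76,-1.03,0,0,0,-6.8],[1,-0.76,-1.03,0,0,0,-6.8],[1,-0.76,-1.03,0,0,0,-6.8],[1,0,0,0,0,0,0],[1,0,0,0,0,0,0]]}}

```text
clock: 14.62
eef_pos: [550.7, -51.5, 100.1]
tool_rot: [-1.62, 1.568, 3.107]
force: [-0.1, 1.1, 0.0]
width: 85.3
```

Run:
```python
from h import *
print(st()); s=ctrl.read_state()
print(np.round(R.from_euler('xyz',s['tool_rot']).as_matrix(),3)[:,1], s['qpos'].round(2))
cv2.imwrite("pics/w15.png",ctrl.get_image("wrist"))
```

```text
(14.62, array([550.7, -51.5, 100.1]), array([-1.62 ,  1.568,  3.107]), array([-0.1,  1.1,  0. ]), 85.3)
[ 1.     0.015 -0.003] [ 0.2   0.63 -0.23  1.88  0.22  0.67 -0.16]
```

View pics/w15.png

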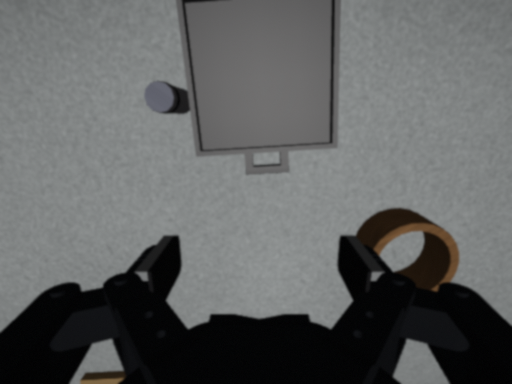

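Run:
```python
from h import *
ct=c2w("wrist"); print(unproj(*ct,[[198,153],[337,148],[248,173],[289,172]],14)[:,:2].round(1))
print(unproj(*ct,[[187,96]],0)[:,:2].round(1))
```

```text
[[490.6 -17.9]
 [628.5 -10.7]
 [540.5 -37.4]
 [582.2 -35.6]]
[[479.3  36.3]]
```

>>> {"name": "arm_command", "arguments": {"series": [[1,0.5,0,-3.3,0,0,0],[1,0,0,-3.3,0,0,0],[1,0,0,-3.3,0,0,0],[1,0,0,-2.6,0,0,0],[1,0,0,-1.2,0,0,0],[1,0,0,0,0,0,0],[1,0,0,-0.3,0,0,0],[1,0,0,0,0,0,0]]}}

```text
clock: 15.33
eef_pos: [558.5, -51.2, -38.7]
tool_rot: [1.806, 1.569, 0.248]
force: [-0.0, 0.1, 0.3]
width: 85.3
```

>>> {"name": "arm_command", "arguments": {"series": [[1,-0.1,0.5,-0.4,0,0,0],[1,0,0.7,0,0,0,0],[1,0,0.7,0,0,0,0],[1,0,0.8,0,0,0,0],[1,0,1,0,0,0,0],[1,0,1,0,0,0,0],[1,0,1,0,0,0,0],[1,0,1,0,0,0,0],[1,0,1,0,0,0,0],[1,0,1,0,0,0,0]]}}

```text
clock: 16.17
eef_pos: [557.3, 35.7, -43.2]
tool_rot: [1.226, 1.569, -0.333]
force: [0.1, -5.3, 2.9]
width: 85.6
```

```bash
sed -i 's/400,700,-200,200,1.8/400,700,-100,420,1.4/' look.py; python3 look.py 16
```

```text
(16.17, array([557.3,  35.7, -43.2]), array([ 1.226,  1.569, -0.333]), array([ 0.1, -5.3,  2.9]), 85.6)
```

View pics/o16.png

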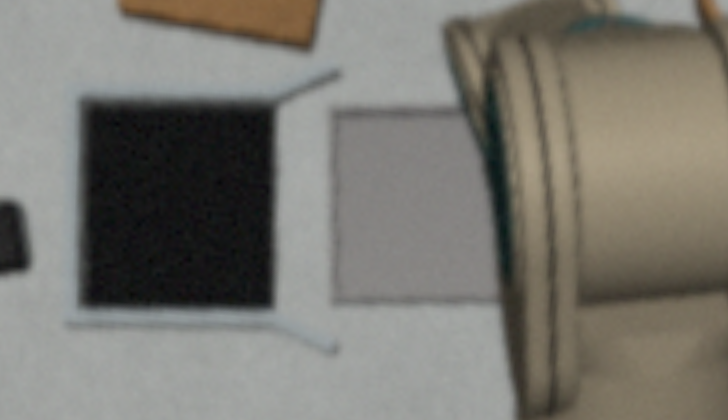

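>>> {"name": "arm_command", "arguments": {"series": [[1,0,1,0.1,0,0,0],[1,0,1,0.1,0,0,0],[1,0,1,0,0,0,0],[1,0,1,0,0,0,0],[1,0,1,0,0,0,0],[1,0,1,0,0,0,0],[1,0,1,0,0,0,0],[1,0,1,0,0,0,0],[1,0,1,0,0,0,0],[1,0,1,0,0,0,0],[1,0,1,0,0,0,0],[1,0,1,0,0,0,0]]}}

```text
clock: 17.22
eef_pos: [556.2, 156.4, -41.7]
tool_rot: [-1.915, 1.57, 2.81]
force: [-0.3, -2.3, -1.5]
width: 85.5
```

```bash
python3 look.py 17
```

```text
(17.22, array([556.2, 156.4, -41.7]), array([-1.915,  1.57 ,  2.81 ]), array([-0.3, -2.3, -1.5]), 85.5)
```

View pics/o17.png

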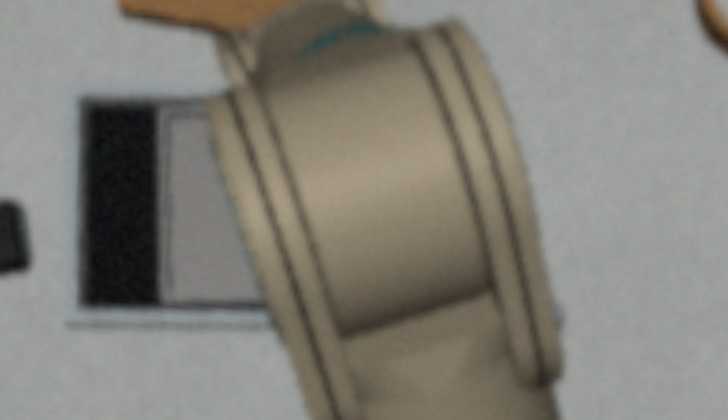

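>>> {"name": "arm_command", "arguments": {"series": [[1,0,0.9,0,0,0,0],[1,0,0.9,0,0,0,0],[1,0,0.9,0,0,0,0],[1,0,0.9,0,0,0,0],[1,0,0.8,0,0,0,0],[1,0,0.5,0,0,0,0],[1,0,0.3,0,0,0,0],[1,0,0.2,0,0,0,0]]}}

```text
clock: 17.93
eef_pos: [556.2, 209.4, -41.5]
tool_rot: [-0.389, 1.57, -1.948]
force: [-0.3, -4.2, 2.2]
width: 85.3
```

>>> {"name": "arm_command", "arguments": {"series": [[1,0,0.2,0,0,0,0],[1,0,0.2,0,0,0,0]]}}

```text
clock: 18.1
eef_pos: [556.3, 212.3, -41.5]
tool_rot: [-0.294, 1.57, -1.854]
force: [-0.8, -4.9, 2.2]
width: 85.5
```

>>> {"name": "arm_command", "arguments": {"series": [[1,0,0.2,0,0,0,0],[1,0,0.1,0,0,0,0]]}}

```text
clock: 18.27
eef_pos: [556.2, 212.9, -41.6]
tool_rot: [-0.311, 1.566, -1.871]
force: [-0.1, -10.6, 4.1]
width: 85.3
```

>>> {"name": "arm_command", "arguments": {"series": [[1,0,0.1,0,0,0,0],[1,0,0,0,0,0,0],[1,0,0,0,0,0,0],[1,0,0,0,0,0,0]]}}

```text
clock: 18.6
eef_pos: [556.2, 212.8, -41.6]
tool_rot: [-0.316, 1.565, -1.877]
force: [-0.8, -9.7, 5.4]
width: 84.8
```

>>> {"name": "arm_command", "arguments": {"series": [[1,0,-1,0,0,0,0],[1,0,-2,0.5,0,0,0],[1,0,-2,3,0,0,0],[1,0,-2,3.5,0,0,0],[1,0,-2,3.5,0,0,0],[1,0,-2,3.5,0,0,0],[1,0,-3,3.3,0,0,0],[1,0,-3.5,0,0,0,0],[1,0,-3.5,0,0,0,0],[1,0,-3.5,0,0,0,0],[1,0,-3.5,0,0,0,0],[1,0,-3.5,0,0,0,0],[1,0,-3.5,0,0,0,0]]}}

```text
clock: 19.68
eef_pos: [557.3, -131.0, 129.5]
tool_rot: [2.123, 1.568, 0.565]
force: [0.8, -0.7, 0.2]
width: 85.7
```

```bash
python3 look.py 18
```

```text
(19.68, array([ 557.3, -131. ,  129.5]), array([2.123, 1.568, 0.565]), array([ 0.8, -0.7,  0.2]), 85.7)
```

View pics/o18.png

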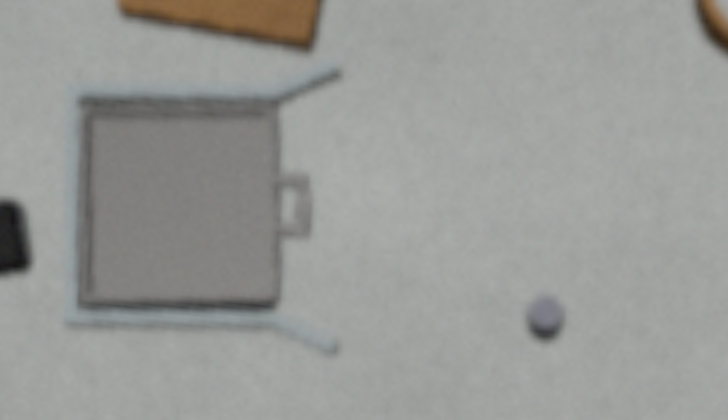

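>>> {"name": "arm_command", "arguments": {"series": [[1,-1.28,-3.05,0,0,0,0],[1,-1.28,-3.05,0,0,0,0],[1,-1.28,-3.05,0,0,0,0],[1,-1.28,-3.05,0,0,0,0],[1,-1.28,-3.05,0,0,0,0],[1,-1.28,-3.05,0,0,0,0],[1,-1.28,-3.05,0,0,0,0],[1,-1.28,-3.05,0,0,0,0],[1,0,0,0,0,0,0],[1,0,0,0,0,0,0],[1,0,0,0,0,0,0]]}}

```text
clock: 20.65
eef_pos: [455.2, -373.5, 129.2]
tool_rot: [2.142, 1.568, 0.584]
force: [0.1, -0.3, -0.6]
width: 85.5
```

Run:
```python
from h import *
print(st())
s=ctrl.read_state(); np.save('T20.npy',c2w("wrist")[1])
im=ctrl.get_image("wrist"); cv2.imwrite("pics/w20.png",im)
cv2.imwrite("pics/w20b.png",ortho("wrist",52,310,610,-400,-260,2.0,im,(ctrl.calibration("wrist"),np.load('T20.npy'))))
```

```text
(20.65, array([ 455.2, -373.5,  129.2]), array([2.142, 1.568, 0.584]), array([ 0.1, -0.3, -0.6]), 85.5)
```

View pics/w20.png

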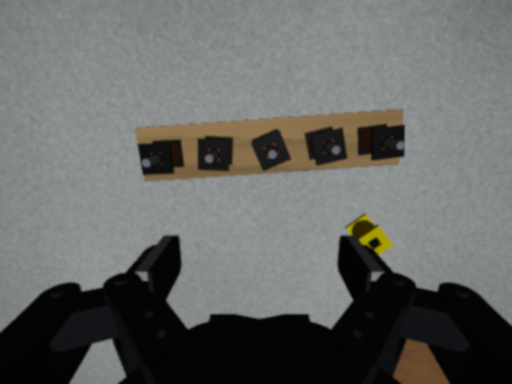

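View pics/w20b.png

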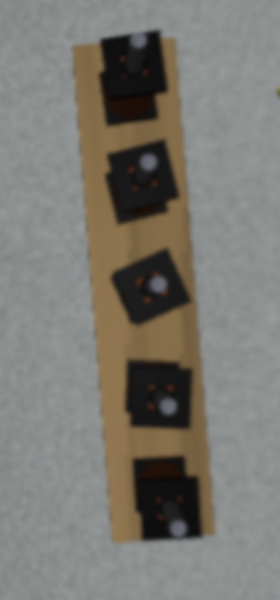

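Five black and copper coils show at (155,157), (214,154), (271,149), (327,146) and (387,142). The yellow one at (370,234) is the look-alike and stays put. I'll go for the far coil first, with the jaws turned across the rack.

>>> {"name": "arm_command", "arguments": {"series": [[1,1.02,0.39,0,0,0,-6.9],[1,1.02,0.39,0,0,0,-6.9],[1,1.02,0.39,0,0,0,-6.9],[1,1.02,0.39,0,0,0,-6.9],[1,1.02,0.39,0,0,0,-6.9],[1,1.02,0.39,0,0,0,-6.9],[1,1.02,0.39,0,0,0,-6.9],[1,1.02,0.39,0,0,0,-6.9],[1,1.02,0.39,0,0,0,-6.9],[1,1.02,0.39,0,0,0,-6.9],[1,1.02,0.39,0,0,0,-6.9],[1,1.02,0.39,0,0,0,-6.9],[0.8,0,0,-3,0,0,0],[0.8,0,0,-3,0,0,0],[0.8,0,0,0,0,0,0],[0.8,0,0,0,0,0,0]]}}

```text
clock: 22.03
eef_pos: [576.1, -325.0, 67.9]
tool_rot: [-0.942, 1.567, 2.339]
force: [1.0, 0.1, 0.6]
width: 68.3
```

Run:
```python
from h import *
print(st())
s=ctrl.read_state(); print(np.round(R.from_euler('xyz',s['tool_rot']).as_matrix(),3)[:,1], s['qpos'].round(2))
im=ctrl.get_image("wrist"); cv2.imwrite("pics/w21.png",im)
im=ctrl.get_image("side"); cv2.imwrite("pics/s21.png",cv2.resize(im[200:330,270:440],None,fx=4,fy=4,interpolation=cv2.INTER_CUBIC))
```

```text
(22.03, array([ 576.1, -325. ,   67.9]), array([-0.942,  1.567,  2.339]), array([1. , 0.1, 0.6]), 68.3)
[ 0.14  -0.99  -0.003] [ 0.37  0.8   0.18  1.59 -0.19  0.77 -0.8 ]
```

View pics/w21.png

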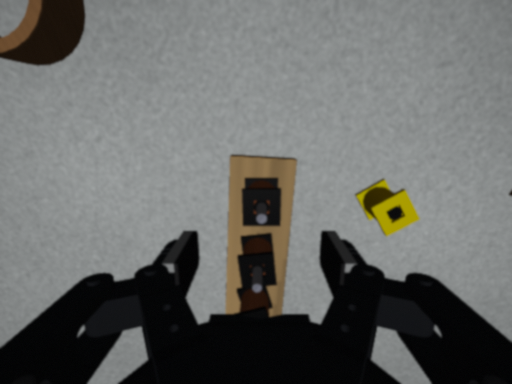

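View pics/s21.png

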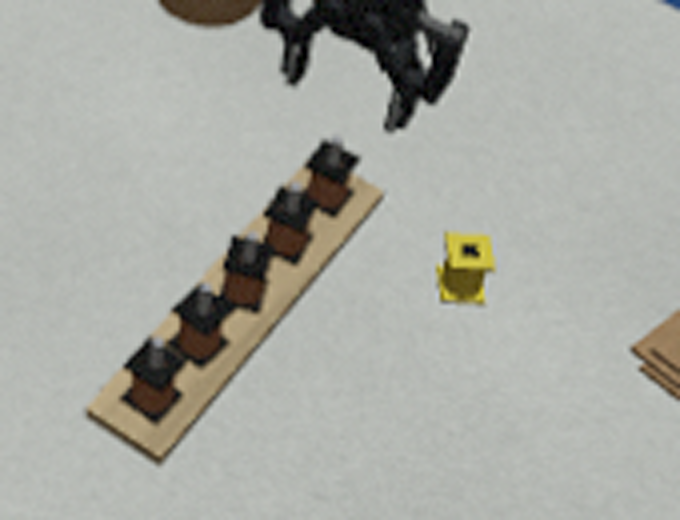

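Run:
```python
from h import *
ct=c2w("wrist"); print(unproj(*ct,[[242,188],[280,187],[281,226],[243,227],[262,206]],52)[:,:2].round(1)); print(unproj(*ct,[[262,218]],75)[:,:2].round(1)); print(unproj(*ct,[[256,268]],52).round(1),unproj(*ct,[[257,288]],75).round(1))
print(unproj(*ct,[[387,226],[418,214],[374,201],[403,189]],40).round(1))
```

```text
[[ 593.  -313.2]
 [ 597.9 -342.1]
 [ 566.  -348.1]
 [ 560.9 -318. ]
 [ 580.7 -330.6]]
[[ 579.6 -330.4]]
[[ 525.4 -333.4   52. ]] [[ 522.7 -334.7   75. ]]
[[ 573.5 -439.1   40. ]
 [ 587.7 -461.9   40. ]
 [ 593.8 -422.5   40. ]
 [ 607.  -443.3   40. ]]
```

>>> {"name": "arm_command", "arguments": {"series": [[0.8,0.3,-0.45,0,0,0,-1],[0.8,0,0,-2.5,0,0,0],[0.8,0,0,-2.5,0,0,0],[0.8,0,0,-1,0,0,0],[0.8,0,0,-0.8,0,0,0],[0.8,0,0,0,0,0,0]]}}

```text
clock: 22.63
eef_pos: [579.1, -332.4, 0.6]
tool_rot: [-0.686, 1.57, 2.575]
force: [-0.9, -0.2, 0.3]
width: 68.0
```

>>> {"name": "arm_command", "arguments": {"series": [[0.8,0,0,-0.5,0,0,0],[0.8,0,0,0,0,0,0]]}}

```text
clock: 22.8
eef_pos: [579.9, -332.9, -3.2]
tool_rot: [2.506, 1.569, -0.516]
force: [0.7, -1.1, -0.4]
width: 68.2
```

Run:
```python
from h import *
print(st())
im=ctrl.get_image("wrist"); cv2.imwrite("pics/w22.png",im)
im=ctrl.get_image("side"); cv2.imwrite("pics/s22.png",cv2.resize(im[200:300,310:400],None,fx=6,fy=6,interpolation=cv2.INTER_CUBIC))
```

```text
(22.8, array([ 579.9, -332.9,   -3.2]), array([ 2.506,  1.569, -0.516]), array([ 0.7, -1.1, -0.4]), 68.2)
```

View pics/s22.png

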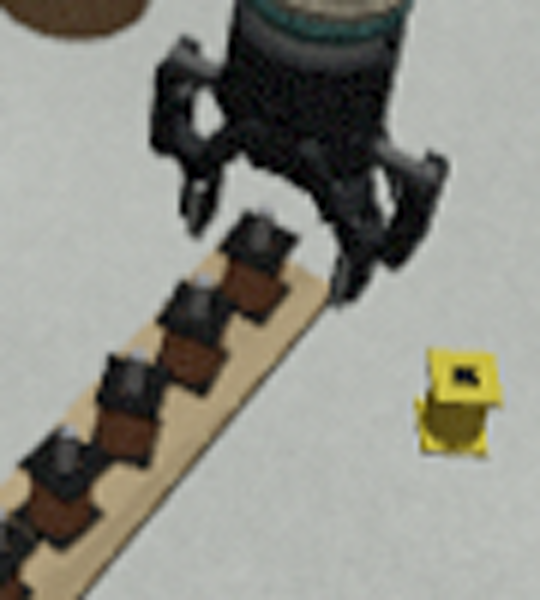

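View pics/w22.png

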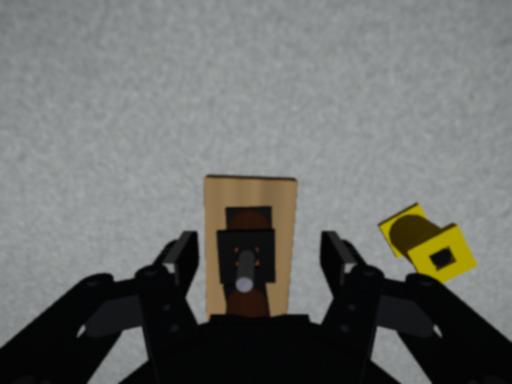

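Run:
```python
from h import *
ct=c2w("wrist"); q=unproj(*ct,[[217,230],[275,229],[276,282],[219,283],[246,256]],52)[:,:2]; print(q.round(1)); print(unproj(*ct,[[245,285]],75)[:,:2].round(1), unproj(*ct,[[205,177],[297,178]],12)[:,:2].round(1))
s=ctrl.read_state(); M=R.from_euler('xyz',s['tool_rot']).as_matrix(); print(st()[1],M[:,1].round(3))
print(((q[:4].mean(0)-s['eef_pos'][:2])@M[:2,1:]).round(1))
c,T=ct
for tx in [-55,-45,-35]: print(proj(c,T,[s['eef_pos']+M@np.array([tx,k,0]) for k in(-34,34)]).round(0).tolist())
```

```text
[[ 592.4 -310.8]
 [ 596.4 -339.8]
 [ 566.  -344.5]
 [ 561.7 -314.2]
 [ 579.5 -326.9]]
[[ 578.5 -327.6]] [[ 609.1 -295.8]
 [ 615.4 -353.6]]
[ 580.  -332.8   -2.8] [ 0.12  -0.993  0.001]
[-5.6  0.2]
[[192.0, 257.0], [323.0, 257.0]]
[[196.0, 248.0], [319.0, 248.0]]
[[200.0, 240.0], [315.0, 240.0]]
```

>>> {"name": "arm_command", "arguments": {"series": [[0.8,-0.07,0.55,-0.3,0,0,0],[0.8,0,0,-0.3,0,0,0],[0.4,0,0,0,0,0,0],[0,0,0,0,0,0,0],[0,0,0,0,0,0,0],[0,0,0,0,0,0,0],[0,0,0,0,0,0,0]]}}

```text
clock: 23.48
eef_pos: [579.0, -327.3, -9.4]
tool_rot: [2.387, 1.57, -0.634]
force: [-0.0, 0.1, 1.0]
width: 29.4
```

Run:
```python
from h import *
print(st())
im=ctrl.get_image("wrist"); cv2.imwrite("pics/w23.png",im)
im=ctrl.get_image("side"); cv2.imwrite("pics/s23.png",cv2.resize(im[200:300,310:400],None,fx=6,fy=6,interpolation=cv2.INTER_CUBIC))
```

```text
(23.48, array([ 579. , -327.3,   -9.4]), array([ 2.387,  1.57 , -0.634]), array([-0. ,  0.1,  1. ]), 29.4)
```

View pics/s23.png

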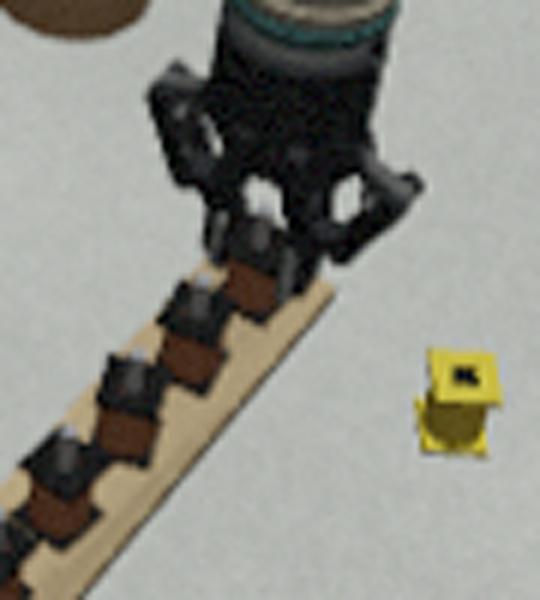

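View pics/w23.png

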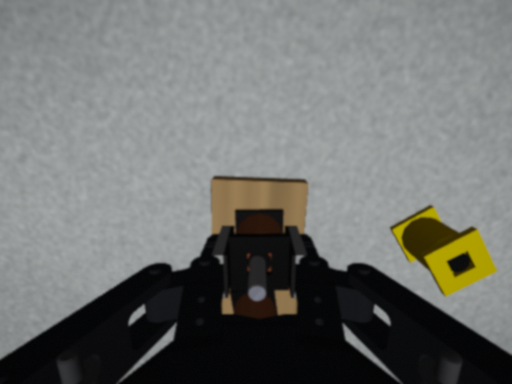

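>>> {"name": "arm_command", "arguments": {"series": [[0,0,0,1,0,0,0],[0,0,0,2,0,0,0],[0,0,0,2,0,0,0],[0,0,0,2,0,0,0],[0,0,0,2,0,0,0],[0,0,0,2,0,0,0],[0,0,0,0,0,0,0]]}}

```text
clock: 24.17
eef_pos: [581.1, -328.7, 105.1]
tool_rot: [2.507, 1.563, -0.515]
force: [0.1, -0.5, 0.0]
width: 29.1
```

Run:
```python
from h import *
print(st())
im=ctrl.get_image("wrist"); cv2.imwrite("pics/w24.png",im)
im=ctrl.get_image("side"); cv2.imwrite("pics/s24.png",cv2.resize(im[180:300,300:420],None,fx=5,fy=5,interpolation=cv2.INTER_CUBIC))
```

```text
(24.17, array([ 581.1, -328.7,  105.1]), array([ 2.507,  1.563, -0.515]), array([ 0.1, -0.5,  0. ]), 29.1)
```

View pics/s24.png

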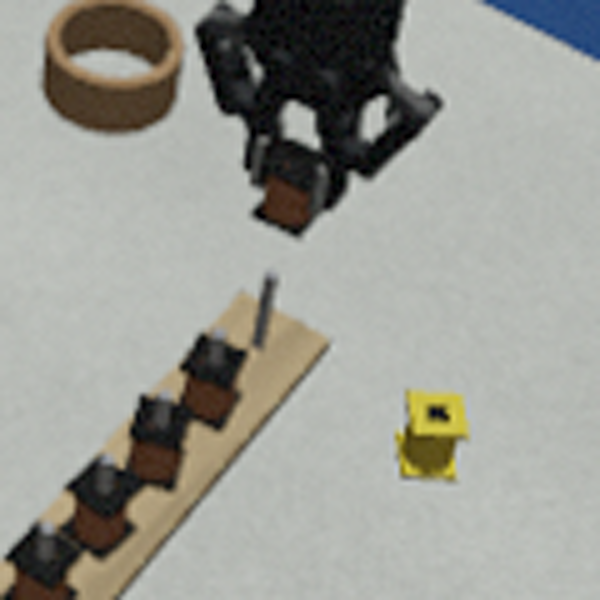

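>>> {"name": "arm_command", "arguments": {"series": [[0,0.08,2,0,0,0,-0.4],[0,0.08,3.5,0,0,0,-0.4],[0,0.08,3.5,0,0,0,-0.4],[0,0.08,3.5,0,0,0,-0.4],[0,0.08,3.5,0,0,0,-0.4],[0,0.08,3.5,0,0,0,-0.4],[0,0.08,3.5,0,0,0,-0.4],[0,0.08,3.5,0,0,0,-0.4],[0,0.08,3.5,0,0,0,-0.4],[0,0.08,3.5,0,0,0,-0.4],[0,0.08,3.5,0,0,0,-0.4],[0,0.08,3.5,0,0,0,-0.4],[0,0.08,3.5,0,0,0,-0.4],[0,0.08,3.5,0,0,0,-0.4],[0,0.08,3.5,0,0,0,-0.4],[0,0.08,3.5,0,0,0,-0.4],[0,0.08,3.5,0,0,0,-0.4],[0,0.08,3.5,0,0,0,-0.4],[0,0.08,3.5,0,0,0,-0.4],[0,0,0,0,0,0,0]]}}

```text
clock: 25.93
eef_pos: [590.3, 334.4, 98.0]
tool_rot: [-1.115, 1.564, 2.024]
force: [-0.6, 3.0, -0.1]
width: 28.7
```

>>> {"name": "arm_command", "arguments": {"series": [[0,0,0,0,0,0,0],[0,0,0,0,0,0,0]]}}

```text
clock: 26.1
eef_pos: [592.9, 322.0, 98.7]
tool_rot: [0.857, 1.568, -2.296]
force: [0.1, -1.1, -0.1]
width: 28.9
```

Run:
```python
from h import *
print(st())
s=ctrl.read_state(); print(np.round(R.from_euler('xyz',s['tool_rot']).as_matrix(),3)[:,1], s['qpos'].round(2))
im=ctrl.get_image("wrist"); cv2.imwrite("pics/w25.png",im)
cv2.imwrite("pics/t25.png",cv2.resize(ctrl.get_image("top")[150:270,100:260],None,fx=5,fy=5,interpolation=cv2.INTER_CUBIC))
```

```text
(26.1, array([592.9, 322. ,  98.7]), array([ 0.857,  1.568, -2.296]), array([ 0.1, -1.1, -0.1]), 28.9)
[-0.012 -1.     0.002] [-0.72  0.79  0.32  1.53 -0.3   0.87 -1.87]
```

View pics/w25.png

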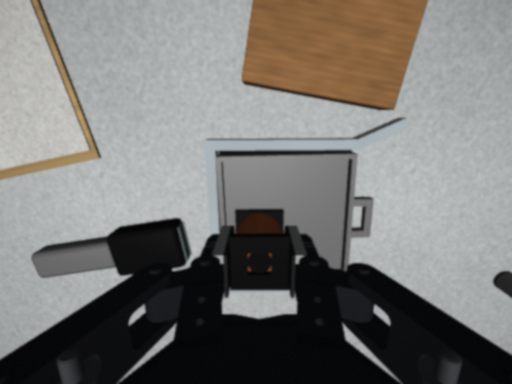

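View pics/t25.png

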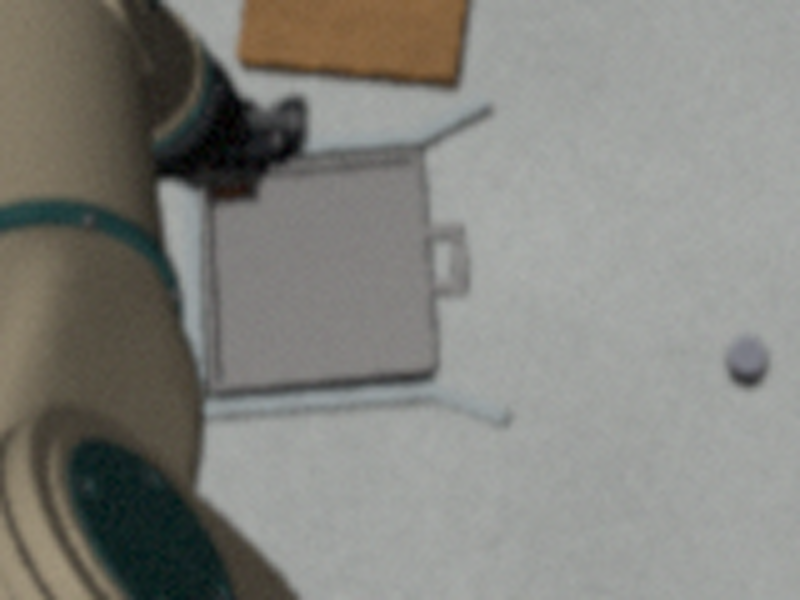

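Run:
```python
from h import *
ct=c2w("wrist"); print("tray rim",unproj(*ct,[[217,156],[356,153],[348,268]],16)[:,:2].round(1)); print("handle",unproj(*ct,[[355,198],[372,237]],12)[:,:2].round(1)); print("scan",unproj(*ct,[[180,220],[189,262]],30)[:,:2].round(1))
print("rail inner",unproj(*ct,[[217,152],[355,151]],18)[:,:2].round(1),'stop',unproj(*ct,[[217,190]],18)[:,:2].round(1))
```

```text
tray rim [[626.8 360.6]
 [627.7 223.4]
 [499.1 221.3]]
handle [[579.9 218.9]
 [534.7 196.5]]
scan [[565.2 399.2]
 [517.8 394.3]]
rail inner [[631.  360.1]
 [629.9 225.3]] stop [[592.5 362.3]]
```

>>> {"name": "arm_command", "arguments": {"series": [[0,0.1,0.8,0,0,0,0],[0,0,0,-2.5,0,0,0],[0,0,0,-2.5,0,0,0],[0,0,0,-2.5,0,0,0],[0,0,0,-2,0,0,0],[0,0,0,-1,0,0,0],[0,0,0,-0.5,0,0,0],[0,0,0,0,0,0,0]]}}

```text
clock: 26.87
eef_pos: [594.7, 330.5, -10.4]
tool_rot: [0.578, 1.57, -2.577]
force: [0.3, -0.1, -0.7]
width: 28.8
```

>>> {"name": "arm_command", "arguments": {"series": [[0,0,0,-0.3,0,0,0],[0,0,0,-0.2,0,0,0],[0,0,0,0,0,0,0]]}}

```text
clock: 27.12
eef_pos: [595.4, 331.4, -13.9]
tool_rot: [-2.575, 1.569, 0.554]
force: [0.6, 0.6, -0.6]
width: 28.6
```

>>> {"name": "arm_command", "arguments": {"series": [[0,0,0,-0.15,0,0,0],[0,0,0,0,0,0,0],[0.5,0,0,0,0,0,0],[0.5,0,0,0,0,0,0],[0.5,0,0,0,0,0,0],[0.5,0,0,2,0,0,0],[0.5,0,0,3,0,0,0],[0.5,0,0,3,0,0,0],[0.5,0,0,3,0,0,0]]}}

```text
clock: 27.87
eef_pos: [594.6, 330.8, 94.8]
tool_rot: [0.804, 1.57, -2.351]
force: [1.5, 0.2, 1.0]
width: 42.9
```

Run:
```python
from h import *
print(st())
im=ctrl.get_image("wrist"); cv2.imwrite("pics/w26.png",im)
```

```text
(27.87, array([594.6, 330.8,  94.8]), array([ 0.804,  1.57 , -2.351]), array([1.5, 0.2, 1. ]), 42.9)
```

View pics/w26.png

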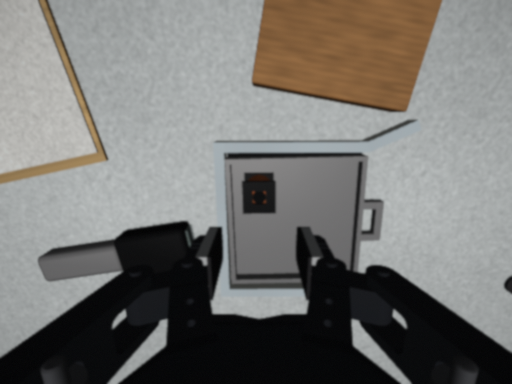

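>>> {"name": "arm_command", "arguments": {"series": [[0.7,-0.38,-2.3,0.3,0,0,0.8],[0.7,-0.38,-3.5,0,0,0,0.8],[0.7,-0.38,-3.5,0,0,0,0.8],[0.7,-0.38,-3.5,0,0,0,0.8],[0.7,-0.38,-3.5,0,0,0,0.8],[0.7,-0.38,-3.5,0,0,0,0.8],[0.7,-0.38,-3.5,0,0,0,0.8],[0.7,-0.38,-3.5,0,0,0,0.8],[0.7,-0.38,-3.5,0,0,0,0.8],[0.7,-0.38,-3.5,0,0,0,0.8],[0.7,-0.38,-3.5,0,0,0,0.8],[0.7,-0.38,-3.5,0,0,0,0.8],[0.7,-0.38,-3.5,0,0,0,0.8],[0.7,-0.38,-3.5,0,0,0,0.8],[0.7,-0.38,-3.5,0,0,0,0.8],[0.7,-0.38,-3.5,0,0,0,0.8],[0.7,-0.38,-3.5,0,0,0,0.8],[0.7,-0.38,-3.5,0,0,0,0.8],[0.7,-0.38,-3.5,0,0,0,0.8],[0.7,0,0,0,0,0,0]]}}

```text
clock: 29.58
eef_pos: [519.7, -333.0, 97.3]
tool_rot: [1.384, 1.563, -1.515]
force: [0.3, -0.9, -0.2]
width: 59.7
```

>>> {"name": "arm_command", "arguments": {"series": [[0.7,0,0,-3,0,0,0],[0.7,0,0,0,0,0,0],[0.7,0,0,0,0,0,0],[0.7,0,0,0,0,0,0]]}}

```text
clock: 29.92
eef_pos: [523.0, -321.3, 67.2]
tool_rot: [-2.184, 1.571, 1.211]
force: [-1.0, 0.2, 0.5]
width: 59.6
```

```bash
cat > wl.py <<'E'
from h import *
import sys
print(st())
s=ctrl.read_state(); j=R.from_euler('xyz',s['tool_rot']).as_matrix()[:,1]; print("jaw",np.degrees(np.arctan2(j[1],j[0])).round(1), s['qpos'].round(2))
im=ctrl.get_image("wrist"); cv2.imwrite(f"pics/w{sys.argv[1]}.png",im)
E
python3 wl.py 27
```

```text
(29.92, array([ 523. , -321.3,   67.2]), array([-2.184,  1.571,  1.211]), array([-1. ,  0.2,  0.5]), 59.6)
jaw -75.5 [ 0.42  0.74  0.14  1.74 -0.15  0.68 -0.68]
```

View pics/w27.png

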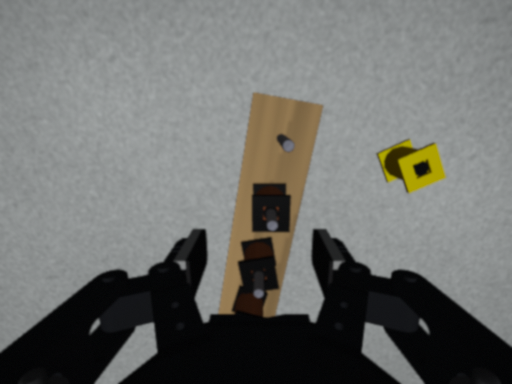

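Run:
```python
from h import *
ct=c2w("wrist"); q=unproj(*ct,[[252,195],[290,194],[290,231],[252,231]],52)[:,:2]; print(q.mean(0).round(1)); print(unproj(*ct,[[273,225],[289,145]],75)[:,:2].round(1))
print("c",unproj(*ct,[[240,263],[273,258],[279,289],[246,294]],52)[:,:2].mean(0).round(1))
```

```text
[ 523.7 -332.2]
[[ 523.6 -332.6]
 [ 579.3 -327.8]]
c [ 467.  -337.7]
```

>>> {"name": "arm_command", "arguments": {"series": [[0.7,0.05,-1.05,0,0,0,0],[0.7,0,0,-2.5,0,0,0],[0.7,0,0,-2.5,0,0,0],[0.7,0,0,-1.5,0,0,0],[0.7,0,0,-0.8,0,0,0],[0.7,0,0,-0.3,0,0,0],[0.7,0,0,0,0,0,0]]}}

```text
clock: 30.55
eef_pos: [523.4, -333.0, -9.1]
tool_rot: [1.766, 1.57, -1.123]
force: [0.4, -0.3, 0.0]
width: 59.6
```

>>> {"name": "arm_command", "arguments": {"series": [[0.3,0,0.1,0,0,0,0],[0,0,0,0,0,0,0],[0,0,0,0,0,0,0],[0,0,0,0,0,0,0],[0,0,0,0,0,0,0]]}}

```text
clock: 30.97
eef_pos: [524.3, -332.0, -7.8]
tool_rot: [2.398, 1.568, -0.49]
force: [-1.0, -0.2, 6.8]
width: 29.3
```

>>> {"name": "arm_command", "arguments": {"series": [[0,0,0,1,0,0,0],[0,0,0,2,0,0,0],[0,0,0,2,0,0,0],[0,0,0,2,0,0,0],[0,0,0,2,0,0,0],[0,0,0,2,0,0,0],[0,0,0,0,0,0,0]]}}

```text
clock: 31.55
eef_pos: [525.5, -333.2, 105.4]
tool_rot: [2.332, 1.563, -0.557]
force: [0.7, -1.2, -0.1]
width: 28.5
```

```bash
python3 wl.py 28
python3 - <<'E'
from h import *
im=ctrl.get_image("side"); cv2.imwrite("pics/s28.png",cv2.resize(im[180:310,290:410],None,fx=4,fy=4,interpolation=cv2.INTER_CUBIC))
E
```

```text
(31.55, array([ 525.5, -333.2,  105.4]), array([ 2.332,  1.563, -0.557]), array([ 0.7, -1.2, -0.1]), 28.5)
jaw -75.5 [ 0.43  0.69  0.15  1.7  -0.14  0.76 -0.67]
```

View pics/s28.png

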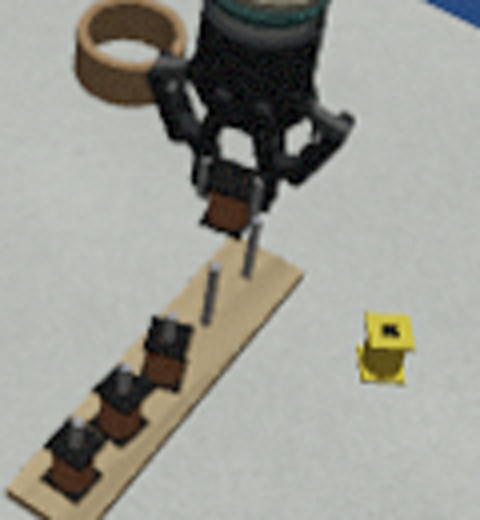

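>>> {"name": "arm_command", "arguments": {"series": [[0,0.39,2,0,0,0,-0.85],[0,0.39,3.33,0,0,0,-0.85],[0,0.39,3.33,0,0,0,-0.85],[0,0.39,3.33,0,0,0,-0.85],[0,0.39,3.33,0,0,0,-0.85],[0,0.39,3.33,0,0,0,-0.85],[0,0.39,3.33,0,0,0,-0.85],[0,0.39,3.33,0,0,0,-0.85],[0,0.39,3.33,0,0,0,-0.85],[0,0.39,3.33,0,0,0,-0.85],[0,0.39,3.33,0,0,0,-0.85],[0,0.39,3.33,0,0,0,-0.85],[0,0.39,3.33,0,0,0,-0.85],[0,0.39,3.33,0,0,0,-0.85],[0,0.39,3.33,0,0,0,-0.85],[0,0.39,3.33,0,0,0,-0.85],[0,0.39,3.33,0,0,0,-0.85],[0,0.39,3.33,0,0,0,-0.85],[0,0,0,0,0,0,0],[0,0,0,0,0,0,0]]}}

```text
clock: 33.32
eef_pos: [591.5, 257.7, 98.9]
tool_rot: [0.034, 1.568, -3.117]
force: [0.2, -1.3, -0.1]
width: 28.9
```

>>> {"name": "arm_command", "arguments": {"series": [[0,0,0,0,0,0,0],[0,0,0,0,0,0,0]]}}

```text
clock: 33.48
eef_pos: [593.0, 252.3, 100.1]
tool_rot: [1.036, 1.568, -2.122]
force: [0.1, 0.3, 0.3]
width: 28.8
```

```bash
python3 wl.py 29
```

```text
(33.48, array([593. , 252.3, 100.1]), array([ 1.036,  1.568, -2.122]), array([0.1, 0.3, 0.3]), 28.8)
jaw -90.9 [-0.63  0.75  0.31  1.63 -0.29  0.81 -1.78]
```

View pics/w29.png

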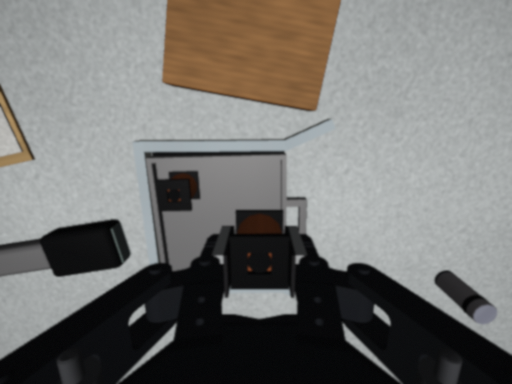

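>>> {"name": "arm_command", "arguments": {"series": [[0,0.1,0.1,-2.5,0,0,0],[0,0,0,-2.5,0,0,0],[0,0,0,-2.5,0,0,0],[0,0,0,-2,0,0,0],[0,0,0,-1,0,0,0],[0,0,0,-0.6,0,0,0],[0,0,0,-0.2,0,0,0],[0,0,0,0,0,0,0],[0,0,0,0,0,0,0]]}}

```text
clock: 34.28
eef_pos: [595.4, 255.8, -11.0]
tool_rot: [-2.78, 1.569, 0.347]
force: [0.3, -0.1, -0.3]
width: 28.8
```

>>> {"name": "arm_command", "arguments": {"series": [[0,0,0,-0.15,0,0,0],[0,0,0,0,0,0,0]]}}

```text
clock: 34.45
eef_pos: [594.9, 256.0, -12.9]
tool_rot: [-2.697, 1.569, 0.43]
force: [0.3, 1.4, -0.1]
width: 29.2
```

>>> {"name": "arm_command", "arguments": {"series": [[0,0,0,-0.15,0,0,0],[0,0,0,0,0,0,0],[0.5,0,0,0,0,0,0],[0.5,0,0,0,0,0,0],[0.5,0,0,0,0,0,0],[0.5,0,0,2,0,0,0],[0.5,0,0,3,0,0,0],[0.5,0,0,3,0,0,0],[0.5,0,0,3,0,0,0],[0.5,0,0,0,0,0,0]]}}

```text
clock: 35.28
eef_pos: [598.7, 256.9, 101.0]
tool_rot: [-2.745, 1.56, 0.382]
force: [0.7, 1.1, -0.0]
width: 42.8
```

```bash
python3 wl.py 30
```

```text
(35.28, array([598.7, 256.9, 101. ]), array([-2.745,  1.56 ,  0.382]), array([ 0.7,  1.1, -0. ]), 42.8)
jaw -90.8 [-0.63  0.75  0.31  1.62 -0.3   0.81 -1.78]
```

View pics/w30.png

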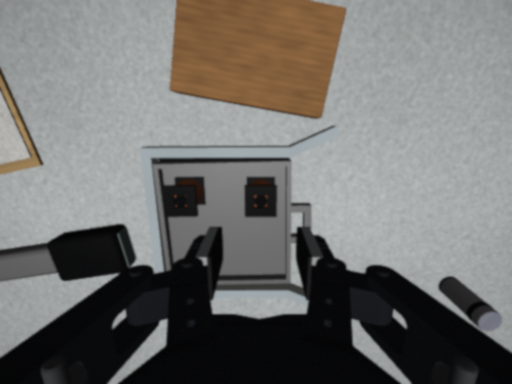

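>>> {"name": "arm_command", "arguments": {"series": [[0.7,-0.71,-2.1,0,0,0,1.38],[0.7,-0.71,-3.36,0,0,0,1.38],[0.7,-0.71,-3.36,0,0,0,1.38],[0.7,-0.71,-3.36,0,0,0,1.38],[0.7,-0.71,-3.36,0,0,0,1.38],[0.7,-0.71,-3.36,0,0,0,1.38],[0.7,-0.71,-3.36,0,0,0,1.38],[0.7,-0.71,-3.36,0,0,0,1.38],[0.7,-0.71,-3.36,0,0,0,1.38],[0.7,-0.71,-3.36,0,0,0,1.38],[0.7,-0.71,-3.36,0,0,0,1.38],[0.7,-0.71,-3.36,0,0,0,1.38],[0.7,-0.71,-3.36,0,0,0,1.38],[0.7,-0.71,-3.36,0,0,0,1.38],[0.7,-0.71,-3.36,0,0,0,1.38],[0.7,-0.71,-3.36,0,0,0,1.38],[0.7,-0.71,-3.36,0,0,0,1.38],[0.7,-0.71,-3.36,0,0,0,1.38],[0.7,0,0,-3,0,0,0],[0.7,0,0,0,0,0,0]]}}

```text
clock: 37.0
eef_pos: [462.2, -337.6, 60.4]
tool_rot: [-0.872, 1.564, 2.684]
force: [-0.6, 0.6, -1.0]
width: 59.4
```

>>> {"name": "arm_command", "arguments": {"series": [[0.7,0,0,0,0,0,0],[0.7,0,0,0,0,0,0]]}}

```text
clock: 37.17
eef_pos: [466.7, -335.2, 64.5]
tool_rot: [-1.584, 1.569, 1.978]
force: [0.6, 0.7, 0.2]
width: 60.0
```

```bash
python3 wl.py 31
```

```text
(37.17, array([ 466.7, -335.2,   64.5]), array([-1.584,  1.569,  1.978]), array([0.6, 0.7, 0.2]), 60.0)
jaw -65.9 [ 0.53  0.7   0.07  1.85 -0.09  0.6  -0.5 ]
```

View pics/w31.png

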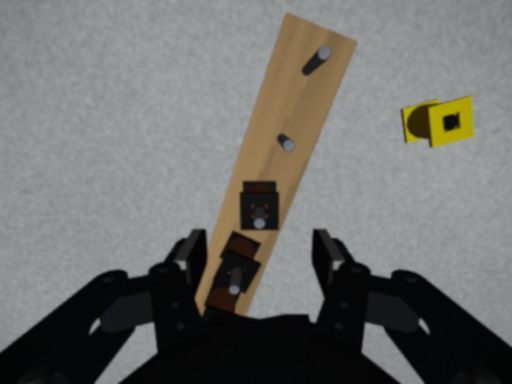

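>>> {"name": "arm_command", "arguments": {"series": [[0.7,0.03,-0.1,-2.5,0,0,0],[0.7,0,0,-2.5,0,0,0],[0.7,0,0,-1.2,0,0,0],[0.7,0,0,-0.8,0,0,0],[0.7,0,0,-0.2,0,0,0],[0.7,0,0,0,0,0,0]]}}

```text
clock: 37.72
eef_pos: [467.3, -337.3, -7.0]
tool_rot: [2.572, 1.571, -0.149]
force: [-0.7, -1.0, -0.0]
width: 60.0
```

```bash
python3 wl.py 32
```

```text
(37.72, array([ 467.3, -337.3,   -7. ]), array([ 2.572,  1.571, -0.149]), array([-0.7, -1. , -0. ]), 60.0)
jaw -65.9 [ 0.54  0.81  0.06  1.87 -0.1   0.46 -0.49]
```

View pics/w32.png

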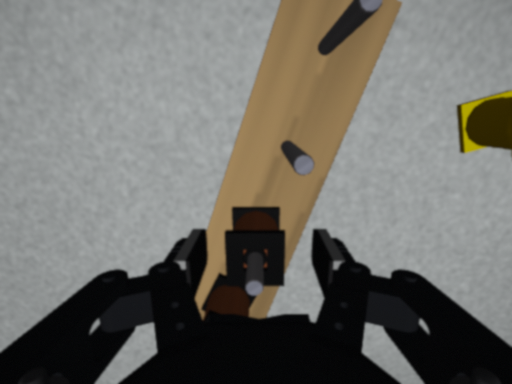

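Centred well enough, with the coil at (255,258) against a finger mid-line of 259. I'll close and lift.

>>> {"name": "arm_command", "arguments": {"series": [[0.7,-0.05,0.12,0,0,0,0],[0.3,0,0,0,0,0,0],[0,0,0,0,0,0,0],[0,0,0,0,0,0,0],[0,0,0,0,0,0,0],[0,0,0,0,0,0,0]]}}

```text
clock: 38.27
eef_pos: [466.9, -336.7, -6.3]
tool_rot: [2.213, 1.569, -0.509]
force: [-0.4, -0.3, 6.6]
width: 29.0
```

>>> {"name": "arm_command", "arguments": {"series": [[0,0,0,1,0,0,0],[0,0,0,2,0,0,0],[0,0,0,2,0,0,0],[0,0,0,2,0,0,0],[0,0,0,2,0,0,0],[0,0,0,2,0,0,0],[0,0,0,0,0,0,0],[0,0,0,0,0,0,0]]}}

```text
clock: 38.93
eef_pos: [467.0, -336.8, 104.2]
tool_rot: [2.157, 1.568, -0.565]
force: [-0.5, 0.6, -1.3]
width: 28.8
```

```bash
python3 wl.py 33
python3 - <<'E'
from h import *
im=ctrl.get_image("side"); cv2.imwrite("pics/s33.png",cv2.resize(im[180:310,270:400],None,fx=4,fy=4,interpolation=cv2.INTER_CUBIC))
E
```

```text
(38.93, array([ 467. , -336.8,  104.2]), array([ 2.157,  1.568, -0.565]), array([-0.5,  0.6, -1.3]), 28.8)
jaw -66.0 [ 0.52  0.64  0.09  1.82 -0.08  0.68 -0.5 ]
```

View pics/s33.png

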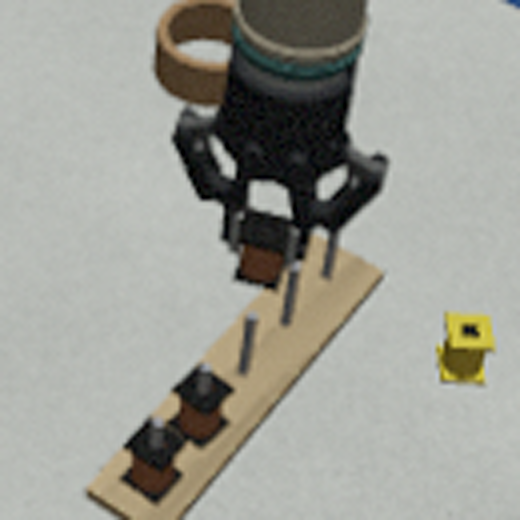

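>>> {"name": "arm_command", "arguments": {"series": [[0,0.26,2.6,0,0,0,-1.24],[0,0.26,3.37,0,0,0,-1.24],[0,0.26,3.37,0,0,0,-1.24],[0,0.26,3.37,0,0,0,-1.24],[0,0.26,3.37,0,0,0,-1.24],[0,0.26,3.37,0,0,0,-1.24],[0,0.26,3.37,0,0,0,-1.24],[0,0.26,3.37,0,0,0,-1.24],[0,0.26,3.37,0,0,0,-1.24],[0,0.26,3.37,0,0,0,-1.24],[0,0.26,3.37,0,0,0,-1.24],[0,0.26,3.37,0,0,0,-1.24],[0,0.26,3.37,0,0,0,-1.24],[0,0.26,3.37,0,0,0,-1.24],[0,0.26,3.37,0,0,0,-1.24],[0,0.26,3.37,0,0,0,-1.24],[0,0.26,3.37,0,0,0,-1.24],[0,0.26,3.37,0,0,0,-1.24],[0,0.26,3.37,0,0,0,-1.24],[0,0.26,3.37,0,0,0,-1.24]]}}

```text
clock: 40.7
eef_pos: [517.2, 331.1, 101.2]
tool_rot: [0.716, 1.568, -2.44]
force: [1.8, 0.0, 0.2]
width: 28.4
```

>>> {"name": "arm_command", "arguments": {"series": [[0,0,0,0,0,0,0],[0,0,0,0,0,0,0],[0,0,0,0,0,0,0],[0,0,0,0,0,0,0]]}}

```text
clock: 41.03
eef_pos: [518.2, 327.7, 102.0]
tool_rot: [1.07, 1.568, -2.088]
force: [-0.2, 0.2, -1.3]
width: 28.8
```

```bash
python3 wl.py 34
```

```text
(41.03, array([518.2, 327.7, 102. ]), array([ 1.07 ,  1.568, -2.088]), array([-0.2,  0.2, -1.3]), 28.8)
jaw -90.9 [-0.81  0.71  0.33  1.72 -0.3   0.77 -1.92]
```

View pics/w34.png

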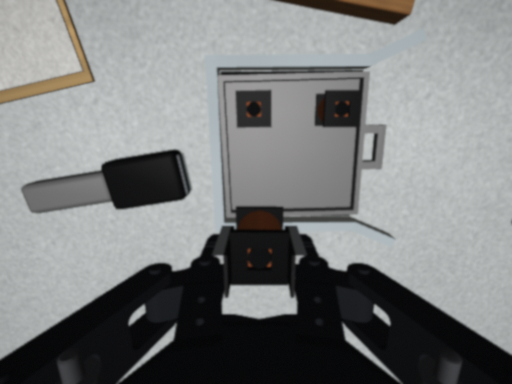

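Run:
```python
from h import *
ct=c2w("wrist"); q=unproj(*ct,[[219,76],[367,74],[356,214],[226,219]],16)[:,:2]; print(q.round(1),q.mean(0)); print(unproj(*ct,[[254,108],[342,108]],45)[:,:2].round(1))
```

```text
[[624.7 361.9]
 [624.1 225.8]
 [486.9 224. ]
 [483.5 362.6]] [554.80851837 293.57630703]
[[595.4 329.8]
 [594.2 255.3]]
```

>>> {"name": "arm_command", "arguments": {"series": [[0,-0.1,0.2,-2.5,0,0,0],[0,0,0,-2.5,0,0,0],[0,0,0,-2.5,0,0,0],[0,0,0,-2,0,0,0],[0,0,0,-1,0,0,0],[0,0,0,-0.6,0,0,0],[0,0,0,-0.2,0,0,0],[0,0,0,0,0,0,0],[0,0,0,0,0,0,0]]}}

```text
clock: 41.83
eef_pos: [518.3, 332.2, -9.1]
tool_rot: [-2.616, 1.569, 0.512]
force: [0.1, -0.3, -0.7]
width: 28.7
```

>>> {"name": "arm_command", "arguments": {"series": [[0,0,0,-0.2,0,0,0],[0,0,0,0,0,0,0]]}}

```text
clock: 42.0
eef_pos: [517.8, 332.3, -11.5]
tool_rot: [-2.528, 1.569, 0.6]
force: [-0.6, -0.3, -1.3]
width: 28.9
```

>>> {"name": "arm_command", "arguments": {"series": [[0,0,0,-0.15,0,0,0],[0,0,0,0,0,0,0],[0.5,0,0,0,0,0,0],[0.5,0,0,0,0,0,0],[0.5,0,0,0,0,0,0],[0.5,0,0,2,0,0,0],[0.5,0,0,3,0,0,0],[0.5,0,0,3,0,0,0],[0.5,0,0,3,0,0,0],[0.5,0,0,0,0,0,0],[0.5,0,0,0,0,0,0]]}}

```text
clock: 42.92
eef_pos: [518.6, 332.7, 98.2]
tool_rot: [-2.513, 1.567, 0.615]
force: [0.5, -0.2, -1.1]
width: 42.7
```

```bash
python3 wl.py 35
```

```text
(42.92, array([518.6, 332.7,  98.2]), array([-2.513,  1.567,  0.615]), array([ 0.5, -0.2, -1.1]), 42.7)
jaw -90.8 [-0.81  0.72  0.32  1.72 -0.31  0.75 -1.92]
```

View pics/w35.png

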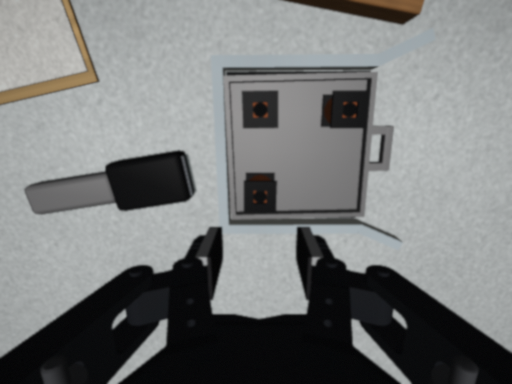

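>>> {"name": "arm_command", "arguments": {"series": [[0.7,-0.53,-2.7,0.1,0,0,-0.2],[0.7,-0.53,-3.4,0,0,0,-0.2],[0.7,-0.53,-3.4,0,0,0,-0.2],[0.7,-0.53,-3.4,0,0,0,-0.2],[0.7,-0.53,-3.4,0,0,0,-0.2],[0.7,-0.53,-3.4,0,0,0,-0.2],[0.7,-0.53,-3.4,0,0,0,-0.2],[0.7,-0.53,-3.4,0,0,0,-0.2],[0.7,-0.53,-3.4,0,0,0,-0.2],[0.7,-0.53,-3.4,0,0,0,-0.2],[0.7,-0.53,-3.4,0,0,0,-0.2],[0.7,-0.53,-3.4,0,0,0,-0.2],[0.7,-0.53,-3.4,0,0,0,-0.2],[0.7,-0.53,-3.4,0,0,0,-0.2],[0.7,-0.53,-3.4,0,0,0,-0.2],[0.7,-0.53,-3.4,0,0,0,-0.2],[0.7,-0.53,-3.4,0,0,0,-0.2],[0.7,-0.53,-3.4,0,0,0,-0.2],[0.7,-0.53,-3.4,0,0,0,-0.2],[0.7,-0.53,-3.4,0,0,0,-0.2]]}}

```text
clock: 44.63
eef_pos: [409.8, -341.7, 95.7]
tool_rot: [-0.655, 1.567, 2.403]
force: [0.9, 0.3, -0.7]
width: 59.8
```

>>> {"name": "arm_command", "arguments": {"series": [[0.7,0,0,-3,0,0,0],[0.7,0,0,0,0,0,0],[0.7,0,0,0,0,0,0],[0.7,0,0,0,0,0,0]]}}

```text
clock: 44.97
eef_pos: [411.1, -339.7, 66.7]
tool_rot: [-0.84, 1.568, 2.219]
force: [0.8, 0.3, 0.9]
width: 59.6
```

```bash
python3 wl.py 36
```

```text
(44.97, array([ 411.1, -339.7,   66.7]), array([-0.84 ,  1.568,  2.219]), array([0.8, 0.3, 0.9]), 59.6)
jaw -94.7 [ 0.52  0.66  0.19  1.96 -0.22  0.54 -0.8 ]
```

View pics/w36.png

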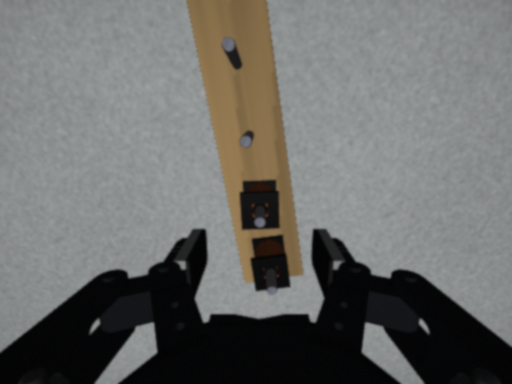

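Aligned, with the coil at (260,210), square and centred. Descend.

>>> {"name": "arm_command", "arguments": {"series": [[0.7,0.03,-0.05,-2.5,0,0,0],[0.7,0,0,-2.5,0,0,0],[0.7,0,0,-1.4,0,0,0],[0.7,0,0,-0.8,0,0,0],[0.7,0,0,-0.2,0,0,0],[0.7,0,0,0,0,0,0]]}}

```text
clock: 45.52
eef_pos: [412.2, -341.2, -6.4]
tool_rot: [2.938, 1.57, -0.286]
force: [0.5, 0.8, 0.5]
width: 59.8
```

```bash
python3 wl.py 37
```

```text
(45.52, array([ 412.2, -341.2,   -6.4]), array([ 2.938,  1.57 , -0.286]), array([0.5, 0.8, 0.5]), 59.8)
jaw -94.7 [ 0.55  0.78  0.13  1.99 -0.25  0.39 -0.77]
```

View pics/w37.png

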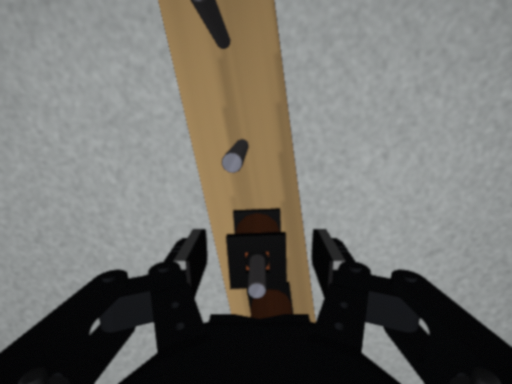

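>>> {"name": "arm_command", "arguments": {"series": [[0.7,0,0.08,0,0,0,0],[0.3,0,0,0,0,0,0],[0,0,0,0,0,0,0],[0,0,0,0,0,0,0],[0,0,0,0,0,0,0],[0,0,0,0,0,0,0]]}}

```text
clock: 46.07
eef_pos: [412.2, -341.1, -5.8]
tool_rot: [2.695, 1.569, -0.53]
force: [-0.9, 0.1, 6.3]
width: 28.9
```

>>> {"name": "arm_command", "arguments": {"series": [[0,0,0,1,0,0,0],[0,0,0,2,0,0,0],[0,0,0,2,0,0,0],[0,0,0,2,0,0,0],[0,0,0,2,0,0,0],[0,0,0,2,0,0,0],[0,0,0,0,0,0,0],[0,0,0,0,0,0,0]]}}

```text
clock: 46.73
eef_pos: [412.3, -341.2, 104.7]
tool_rot: [2.622, 1.568, -0.603]
force: [-0.0, 0.4, 0.2]
width: 29.0
```

```bash
python3 wl.py 38
python3 - <<'E'
from h import *
im=ctrl.get_image("side"); cv2.imwrite("pics/s38.png",cv2.resize(im[180:320,250:390],None,fx=4,fy=4,interpolation=cv2.INTER_CUBIC))
E
```

```text
(46.73, array([ 412.3, -341.2,  104.7]), array([ 2.622,  1.568, -0.603]), array([-0. ,  0.4,  0.2]), 29.0)
jaw -94.8 [ 0.5   0.6   0.21  1.93 -0.2   0.63 -0.81]
```

View pics/s38.png

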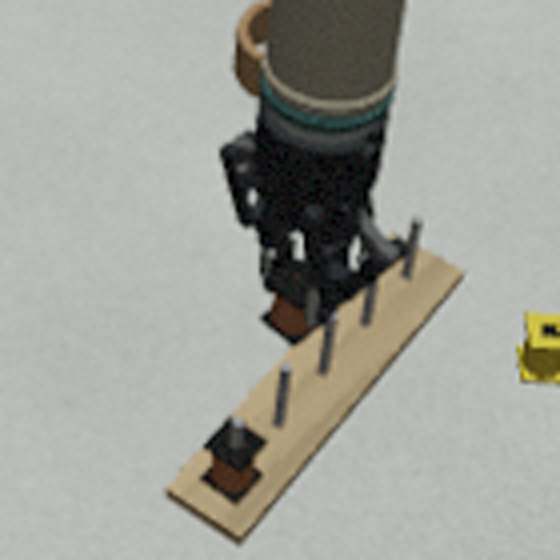

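>>> {"name": "arm_command", "arguments": {"series": [[0,0.58,2.6,0,0,0,0.22],[0,0.58,3.36,0,0,0,0.22],[0,0.58,3.36,0,0,0,0.22],[0,0.58,3.36,0,0,0,0.22],[0,0.58,3.36,0,0,0,0.22],[0,0.58,3.36,0,0,0,0.22],[0,0.58,3.36,0,0,0,0.22],[0,0.58,3.36,0,0,0,0.22],[0,0.58,3.36,0,0,0,0.22],[0,0.58,3.36,0,0,0,0.22],[0,0.58,3.36,0,0,0,0.22],[0,0.58,3.36,0,0,0,0.22],[0,0.58,3.36,0,0,0,0.22],[0,0.58,3.36,0,0,0,0.22],[0,0.58,3.36,0,0,0,0.22],[0,0.58,3.36,0,0,0,0.22],[0,0.58,3.36,0,0,0,0.22],[0,0.58,3.36,0,0,0,0.22],[0,0,0,0,0,0,0],[0,0,0,0,0,0,0]]}}

```text
clock: 48.5
eef_pos: [514.7, 258.9, 101.6]
tool_rot: [0.21, 1.569, -2.941]
force: [-1.0, -0.6, -0.2]
width: 29.0
```

>>> {"name": "arm_command", "arguments": {"series": [[0,0,0,0,0,0,0],[0,0,0,0,0,0,0]]}}

```text
clock: 48.67
eef_pos: [515.6, 254.3, 102.5]
tool_rot: [0.922, 1.568, -2.236]
force: [0.2, 0.9, -0.3]
width: 28.9
```

```bash
python3 wl.py 39
```

```text
(48.67, array([515.6, 254.3, 102.5]), array([ 0.922,  1.568, -2.236]), array([ 0.2,  0.9, -0.3]), 28.9)
jaw -90.9 [-0.7   0.66  0.31  1.82 -0.29  0.7  -1.82]
```

View pics/w39.png

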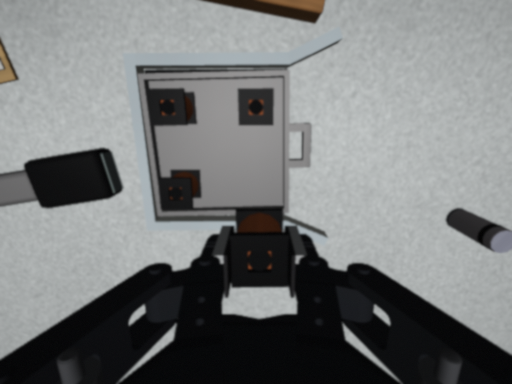

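>>> {"name": "arm_command", "arguments": {"series": [[0,0.15,0,-2.5,0,0,0],[0,0,0,-2.5,0,0,0],[0,0,0,-2.5,0,0,0],[0,0,0,-2,0,0,0],[0,0,0,-1,0,0,0],[0,0,0,-0.6,0,0,0],[0,0,0,-0.2,0,0,0],[0,0,0,0,0,0,0],[0,0,0,0,0,0,0]]}}

```text
clock: 49.47
eef_pos: [518.4, 256.6, -8.7]
tool_rot: [-2.723, 1.569, 0.404]
force: [0.3, -0.9, -0.9]
width: 28.6
```

>>> {"name": "arm_command", "arguments": {"series": [[0,0,0,-0.2,0,0,0],[0,0,0,0,0,0,0]]}}

```text
clock: 49.63
eef_pos: [518.0, 256.8, -11.1]
tool_rot: [-2.617, 1.569, 0.51]
force: [-0.2, 0.8, -0.3]
width: 29.0
```

>>> {"name": "arm_command", "arguments": {"series": [[0,0,0,-0.15,0,0,0],[0,0,0,0,0,0,0],[0.5,0,0,0,0,0,0],[0.5,0,0,0,0,0,0],[0.5,0,0,0,0,0,0],[0.5,0,0,2,0,0,0],[0.5,0,0,3,0,0,0],[0.5,0,0,3,0,0,0],[0.5,0,0,3,0,0,0],[0.5,0,0,0,0,0,0],[0.5,0,0,0,0,0,0]]}}

```text
clock: 50.55
eef_pos: [518.8, 257.1, 98.5]
tool_rot: [-2.611, 1.567, 0.516]
force: [-0.4, 0.7, -1.1]
width: 42.9
```

```bash
python3 wl.py 40
```

```text
(50.55, array([518.8, 257.1,  98.5]), array([-2.611,  1.567,  0.516]), array([-0.4,  0.7, -1.1]), 42.9)
jaw -90.8 [-0.7   0.67  0.31  1.82 -0.3   0.69 -1.81]
```

View pics/w40.png

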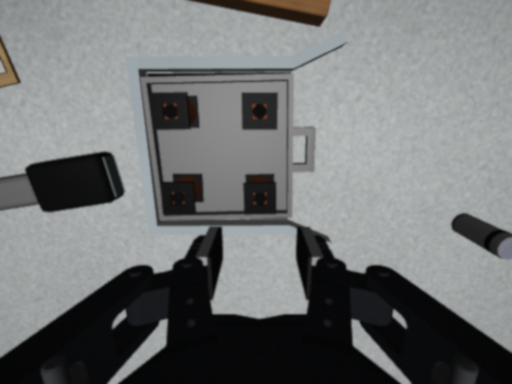

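>>> {"name": "arm_command", "arguments": {"series": [[0.7,-0.9,-2.6,0.1,0,0,0.27],[0.7,-0.9,-3.39,0,0,0,0.27],[0.7,-0.9,-3.39,0,0,0,0.27],[0.7,-0.9,-3.39,0,0,0,0.27],[0.7,-0.9,-3.39,0,0,0,0.27],[0.7,-0.9,-3.39,0,0,0,0.27],[0.7,-0.9,-3.39,0,0,0,0.27],[0.7,-0.9,-3.39,0,0,0,0.27],[0.7,-0.9,-3.39,0,0,0,0.27],[0.7,-0.9,-3.39,0,0,0,0.27],[0.7,-0.9,-3.39,0,0,0,0.27],[0.7,-0.9,-3.39,0,0,0,0.27],[0.7,-0.9,-3.39,0,0,0,0.27],[0.7,-0.9,-3.39,0,0,0,0.27],[0.7,-0.9,-3.39,0,0,0,0.27],[0.7,-0.9,-3.39,0,0,0,0.27],[0.7,-0.9,-3.39,0,0,0,0.27],[0.7,-0.9,-3.39,0,0,0,0.27],[0.7,0,0,-3,0,0,0],[0.7,0,0,0,0,0,0]]}}

```text
clock: 52.27
eef_pos: [351.9, -346.0, 63.6]
tool_rot: [-0.701, 1.564, 2.506]
force: [-0.2, 0.8, -0.1]
width: 60.0
```

>>> {"name": "arm_command", "arguments": {"series": [[0.7,0,0,0,0,0,0],[0.7,0,0,0,0,0,0],[0.7,0,0,0,0,0,0]]}}

```text
clock: 52.52
eef_pos: [356.2, -344.9, 68.1]
tool_rot: [-2.438, 1.57, 0.775]
force: [1.2, -0.3, 0.7]
width: 59.7
```

```bash
python3 wl.py 41
```

```text
(52.52, array([ 356.2, -344.9,   68.1]), array([-2.438,  1.57 ,  0.775]), array([ 1.2, -0.3,  0.7]), 59.7)
jaw -85.9 [ 0.63  0.62  0.12  2.06 -0.16  0.47 -0.63]
```

View pics/w41.png

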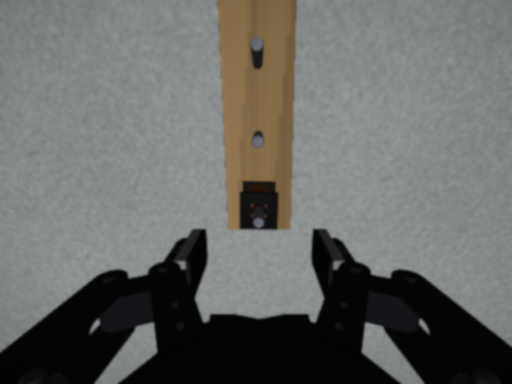

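>>> {"name": "arm_command", "arguments": {"series": [[0.7,0,0,-2.5,0,0,0],[0.7,0,0,-2.5,0,0,0],[0.7,0,0,-1.5,0,0,0],[0.7,0,0,-0.8,0,0,0],[0.7,0,0,-0.2,0,0,0],[0.7,0,0,0,0,0,0]]}}

```text
clock: 53.07
eef_pos: [356.0, -345.6, -7.0]
tool_rot: [2.731, 1.571, -0.339]
force: [-0.4, -1.1, 1.5]
width: 59.5
```

```bash
python3 wl.py 42
```

```text
(53.07, array([ 356. , -345.6,   -7. ]), array([ 2.731,  1.571, -0.339]), array([-0.4, -1.1,  1.5]), 59.5)
jaw -85.9 [ 0.66  0.76  0.08  2.09 -0.18  0.3  -0.61]
```

View pics/w42.png

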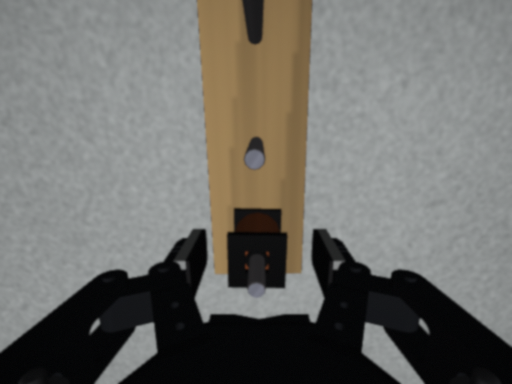

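>>> {"name": "arm_command", "arguments": {"series": [[0.7,0,0.08,0,0,0,0],[0.3,0,0,0,0,0,0],[0,0,0,0,0,0,0],[0,0,0,0,0,0,0],[0,0,0,0,0,0,0],[0,0,0,0,0,0,0]]}}

```text
clock: 53.62
eef_pos: [356.0, -345.4, -6.4]
tool_rot: [2.481, 1.569, -0.59]
force: [0.3, 1.1, 6.1]
width: 28.6
```

>>> {"name": "arm_command", "arguments": {"series": [[0,0,0,1,0,0,0],[0,0,0,2,0,0,0],[0,0,0,2,0,0,0],[0,0,0,2,0,0,0],[0,0,0,2,0,0,0],[0,0,0,2,0,0,0],[0,0,0,0,0,0,0],[0,0,0,0,0,0,0]]}}

```text
clock: 54.28
eef_pos: [356.2, -345.5, 104.1]
tool_rot: [2.39, 1.568, -0.681]
force: [-0.4, -0.5, -1.3]
width: 29.3
```

```bash
python3 wl.py 43
python3 - <<'E'
from h import *
im=ctrl.get_image("side"); cv2.imwrite("pics/s43.png",cv2.resize(im[180:320,250:390],None,fx=4,fy=4,interpolation=cv2.INTER_CUBIC))
E
```

```text
(54.28, array([ 356.2, -345.5,  104.1]), array([ 2.39 ,  1.568, -0.681]), array([-0.4, -0.5, -1.3]), 29.3)
jaw -86.0 [ 0.61  0.55  0.15  2.04 -0.15  0.56 -0.64]
```

View pics/s43.png

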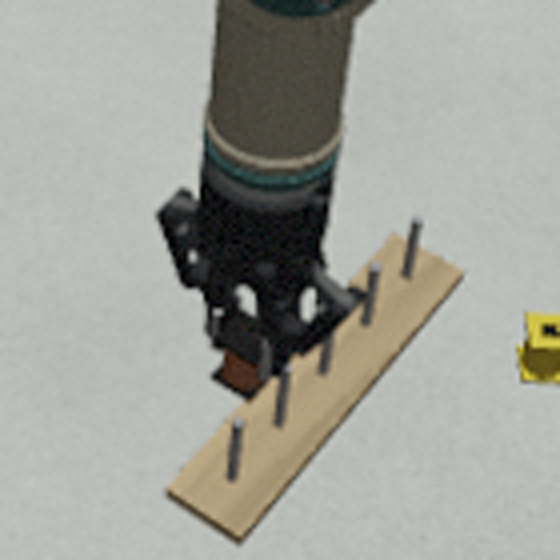

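>>> {"name": "arm_command", "arguments": {"series": [[0,1.05,2.6,0,0,0,-0.25],[0,1.05,3.4,0,0,0,-0.25],[0,1.05,3.4,0,0,0,-0.25],[0,1.05,3.4,0,0,0,-0.25],[0,1.05,3.4,0,0,0,-0.25],[0,1.05,3.4,0,0,0,-0.25],[0,1.05,3.4,0,0,0,-0.25],[0,1.05,3.4,0,0,0,-0.25],[0,1.05,3.4,0,0,0,-0.25],[0,1.05,3.4,0,0,0,-0.25],[0,1.05,3.4,0,0,0,-0.25],[0,1.05,3.4,0,0,0,-0.25],[0,1.05,3.4,0,0,0,-0.25],[0,1.05,3.4,0,0,0,-0.25],[0,1.05,3.4,0,0,0,-0.25],[0,1.05,3.4,0,0,0,-0.25],[0,1.05,3.4,0,0,0,-0.25],[0,1.05,3.4,0,0,0,-0.25],[0,1.05,3.4,0,0,0,-0.25],[0,0,0,0,0,0,0]]}}

```text
clock: 56.05
eef_pos: [554.7, 302.9, 100.7]
tool_rot: [-1.584, 1.565, 1.554]
force: [0.6, 1.8, -0.6]
width: 28.9
```

>>> {"name": "arm_command", "arguments": {"series": [[0,0,0,0,0,0,0],[0,0,0,0,0,0,0],[0,0,0,0,0,0,0]]}}

```text
clock: 56.3
eef_pos: [554.5, 290.6, 101.8]
tool_rot: [0.914, 1.568, -2.242]
force: [-0.8, -0.6, -0.4]
width: 28.8
```

```bash
python3 wl.py 44
```

```text
(56.3, array([554.5, 290.6, 101.8]), array([ 0.914,  1.568, -2.242]), array([-0.8, -0.6, -0.4]), 28.8)
jaw -90.8 [-0.71  0.72  0.31  1.68 -0.29  0.79 -1.86]
```

View pics/w44.png

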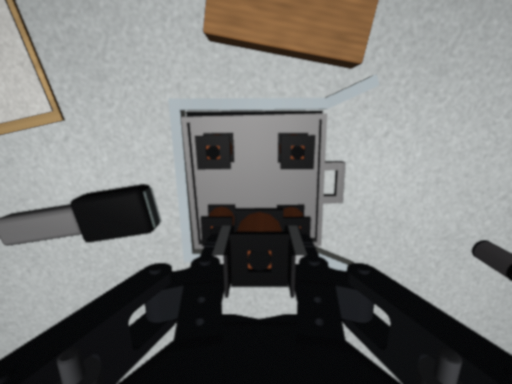

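>>> {"name": "arm_command", "arguments": {"series": [[0,0,0.05,-2,0,0,0],[0,0,0,-2,0,0,0],[0,0,0,-1,0,0,0],[0,0,0,0,0,0,0],[0,0,0,0,0,0,0]]}}

```text
clock: 56.77
eef_pos: [555.0, 292.5, 52.6]
tool_rot: [0.744, 1.57, -2.411]
force: [0.6, 0.4, -0.2]
width: 28.6
```

>>> {"name": "arm_command", "arguments": {"series": [[0,0.05,0,-2,0,0,0],[0,0,0,-2,0,0,0],[0,0,0,-1.5,0,0,0],[0,0,0,-0.6,0,0,0],[0,0,0,0,0,0,0],[0,0,0,-0.2,0,0,0],[0,0,0,0,0,0,0]]}}

```text
clock: 57.35
eef_pos: [556.6, 293.7, -9.1]
tool_rot: [-2.726, 1.569, 0.403]
force: [-0.1, 0.5, -0.9]
width: 28.6
```

>>> {"name": "arm_command", "arguments": {"series": [[0,0,0,-0.15,0,0,0],[0,0,0,0,0,0,0],[0.5,0,0,0,0,0,0],[0.5,0,0,0,0,0,0],[0.5,0,0,0,0,0,0],[0.5,0,0,2,0,0,0],[0.5,0,0,3,0,0,0],[0.5,0,0,3,0,0,0],[0.5,0,0,3,0,0,0],[0.5,-2,-3,2,0,0,0],[0.5,-2,-3,0,0,0,0],[0.5,0,0,0,0,0,0],[0.5,0,0,0,0,0,0]]}}

```text
clock: 58.43
eef_pos: [514.7, 231.4, 119.0]
tool_rot: [0.622, 1.57, -2.535]
force: [0.9, 1.2, -0.8]
width: 42.6
```

```bash
python3 wl.py 45
```

```text
(58.43, array([514.7, 231.4, 119. ]), array([ 0.622,  1.57 , -2.535]), array([ 0.9,  1.2, -0.8]), 42.6)
jaw -90.9 [-0.67  0.62  0.31  1.84 -0.28  0.72 -1.79]
```

View pics/w45.png

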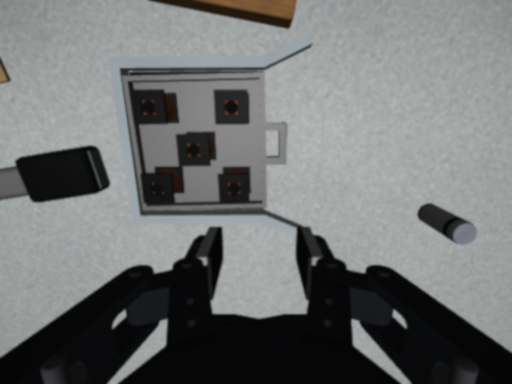

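>>> {"name": "arm_command", "arguments": {"series": [[0.5,0,-3,1,0,0,0],[0.5,0,-3.5,1,0,0,0],[0.5,0,-3.5,1,0,0,0],[0.5,0,-3.5,1,0,0,0],[0.5,0,-3.5,1,0,0,0],[0.5,0,-3.5,0,0,0,0],[0.5,0,-3.5,0,0,0,0],[0.5,0,-3.5,0,0,0,0],[0.5,0,-3.5,0,0,0,0],[0.5,0,0,0,0,0,0],[0.5,0,0,0,0,0,0]]}}

```text
clock: 59.4
eef_pos: [516.6, -78.7, 168.1]
tool_rot: [2.322, 1.57, -0.837]
force: [0.9, 1.3, -0.3]
width: 42.6
```

Run:
```python
from h import *
print(st())
im=ctrl.get_image("top"); cv2.imwrite("pics/o46.png",ortho("top",17,460,660,160,400,3.0,im))
im=ctrl.get_image("side"); cv2.imwrite("pics/s46.png",cv2.resize(im[120:220,140:280],None,fx=5,fy=5,interpolation=cv2.INTER_CUBIC))
for l in ["tray","tape","carton","scanner"]:
    ctrl.get_image("top"); print(l,[(round(d['conf'],2),[round(v) for v in d['centre']]) for d in ctrl.spot_in(l,"top")][:2])
```

```text
(59.4, array([516.6, -78.7, 168.1]), array([ 2.322,  1.57 , -0.837]), array([ 0.9,  1.3, -0.3]), 42.6)
tray [(0.63, [553, 286, 4])]
tape []
carton [(0.79, [716, 255, 30]), (0.56, [465, -333, 13])]
scanner [(0.75, [524, 468, 29])]
```

View pics/o46.png

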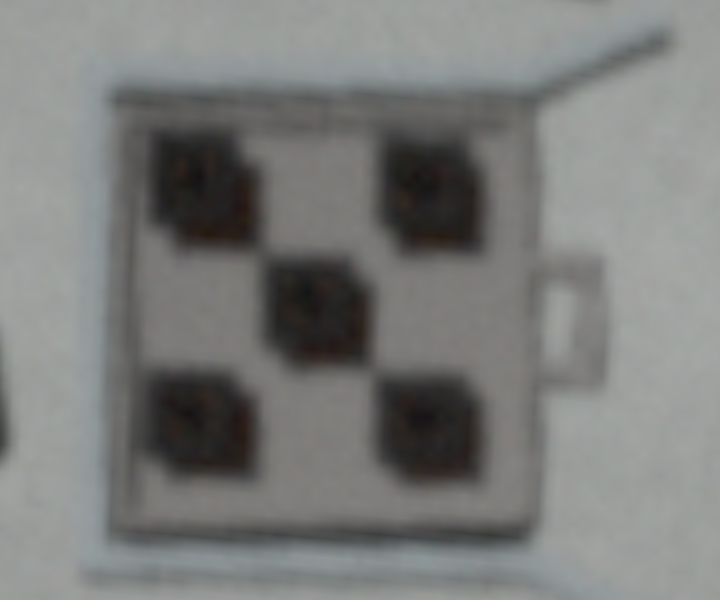

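View pics/s46.png

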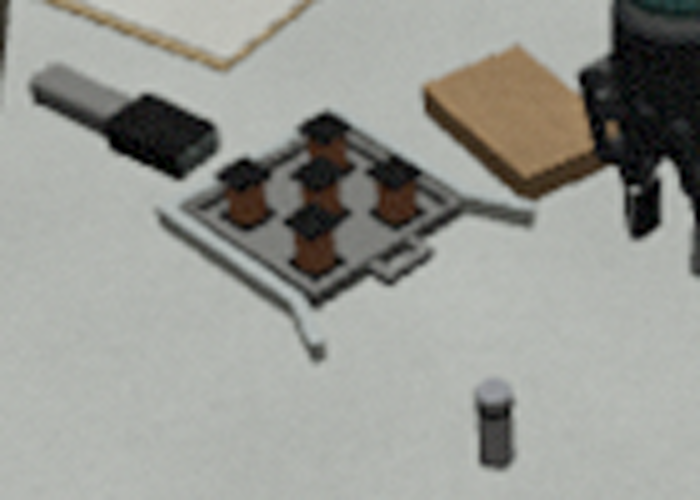

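Run:
```python
from h import *
print(st()); print(ctrl.finish_job())
```

```text
(59.9, array([515.7, -75.9, 168.3]), array([-2.437,  1.571,  0.693]), array([0.1, 0.2, 0.8]), 42.5)
the job is handed in; nothing more can be done
None
```

The job is handed in at 59.9 s of the 210 s allowed. `ctrl.finish_job()` gives no verdict, so this rests on my own checks.

**What I did:** I pushed the tray flat along the bench against the post and swung it a quarter turn anticlockwise. With two open fingers straddling the handle, I then pushed it into the bay until the force rose at the end stop. All five black and copper coils came off their spindles one at a time and stand in the tray, four near the corners and one in the middle. I left the yellow look-alike alone.

**Last checks:**
- **Tray:** the final top and side pictures show it against the end stop, handle outwards, with its centre at about (555, 293) mm against the bay origin I measured at about (556.5, 295).
- **Coils:** all five stand on the tray floor, about 40 mm or less from its centre along each axis.
- **Bystanders:** the carton and scanner are within about 2 mm of their first readings. The detector missed the tape core in its final check, so I only know that nothing I did went near it.

**What disagreed:**
- **Finger height:** the shut fingertips are really about 35 mm higher than the reported tool position. My first two pushes passed over the tray wall without moving the tray. I found the true height by touching the bench lightly (about 25 N) and corrected for it.
- **Post contact:** I judged the tray's contact with the post from pictures and small wrist forces; I had no direct reading of that force.
- **Tray position:** the detector's final centre for the tray was (553, 286), about 7 mm short in y of my measurements from the pictures. The pictures show no gap at the end stop, so I trusted them.

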